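# Put the lid press's pads back in their tray by size

## Robot

A 6-joint arm with a two-finger parallel gripper is mounted at the origin on a cart in front of the work surface, level with it; the furniture and walls round the work are solid. World frame = base frame: x ahead of the robot, y to its left, z up, the work surface at z = 0. Lengths are in m, angles in rad, forces in N, time in s.
With the tool pointing down it reaches from about 0.225 to 0.875 m from the base axis. Payload 3.4 kg.
Tool frame: the origin (TCP) lies between the finger pads; the fingertips stand 25 mm ahead of it and the grasp point (between the pads) lies 6 mm ahead of it (manip.tips_ahead is the distance from the TCP to the fingertips, in m); z points along the fingers, x is the direction in which the jaws open and shut, and the axes are right-handed (so a half turn about z gives the same grasp; the last joint's range is limited). The gripper opens to 85 mm and grips with 20 to 120 N. Pads are 22 mm wide; open, the fingers measure 114 mm over their backs; the gripper's body (76 mm by 85 mm) begins 54 mm behind the grasp point. The pads swing forward as they close: fully open they stand 13 mm farther back than shut.
Start: joints at [1.213, 0.276, 1.505, -0, 1.361, -0.121], TCP at [0.135, 0.559, 0.256] pointing down, gripper open.
Joint ranges: [-2.89, 2.89], [-0.75, 2.08], [0.22, 2.7], [-1.18, 4.32], [0.11, 2.71], [-2.7, 2.7]. Speed limits (rad/s): [2.57, 2.57, 3.14, 3.14, 3.14, 3.14].

## Interface

Orientations are given as a unit quaternion [w, x, y, z].
In Python, from rig import manip gives the robot as it stands. The module is installed in compiled form; this text tells all that it offers.
- The arm moves only by the tool send_rows, never from a script. Its argument "plan" is a list of rows, each an object with "linear": the shift along the tool's x, y, z in m, a list of three; "delta_rot": the turn, a rotation vector about the tool's x, y, z in degrees, a list of three; "fingers": the finger opening in m, from 0 to 0.0854. A call has 1 to 12 rows; each row shifts and turns the pose as measured when the row begins, along the tool's axes as they then stand; what a row does not reach is not made up. A row lasts 1/12 s, in which the tool goes at most 41.7 mm and 7.16 degrees, less where a joint would pass 70% of its speed; a pose out of reach is approached as far as the arm can. A call with a gripper value outside its range is refused whole. The fingers move at their own pace and stop on an object; "force" is the grip in N (left out, the last holds). Time passes only in rows, so rows that do not move let the fingers close. It gives the time, the measured TCP pose, the force and the opening at its end, in the units of the state.
- manip.get_state(): the state, without advancing time (a new reading comes with each control period).
- manip.get_image(name): name is "scene" or "top" or "wrist"; returns the picture (400x640x3 uint8, red, green, blue); there is no depth.
- manip.camera_info(name): a dict with "K" (3x3 intrinsics, pixels), "rvec" (rotation vector, rad) and "tvec" (3), from world to camera coordinates, as OpenCV has them. Camera axes: x right, y down, z forward; pixel columns grow to the right and rows downward; lengths in m; the calibration is good to about 2 mm. The wrist camera is an equidistant fisheye: a pixel r from the principal point sees the ray r / f radians off the axis. A picture is of the moment at which its call begins: read the wrist's pose just before it. camera_info takes no time and is no camera call; for the wrist camera it gives the pose at the moment of the call.
- manip.sign_off(): hands the job in, once; it reports no verdict.
Trained networks look in the newest picture that a camera, given by its name, has taken for a name from the list of things; names that differ only in an ending like _2 or _b are one class to them, and where a whole thing is asked for, a point or a joint stands for the part that bears it (a point fixed in the world has none). Each returns a list of dicts, best first, with "p" (0 to 1); they miss things now and then, are a little off and sometimes report something else, mostly with a low value. They report only what shows in the picture. A call takes as long as a camera call. They do not tell look-alikes from the thing itself.
- manip.find_in(thing, camera): "extent" ([left, top, right, bottom] in pixels, round what is visible of it).
- manip.masks_of(thing, camera): "pixels" (400x640 bool, what is visible of it) and "extent" ([left, top, right, bottom] in pixels, round what is visible of it).
The state is a dict: "clock": time; "qpos": joint angles; "qd": joint speeds; "effort": joint torques, N m; "position": TCP position; "ee_rot": TCP orientation; "contact_force": force on the tool from outside, world axes, zero at the start; "moment": the same for the moment, N m; "width": finger opening in m.
Only numpy, scipy, OpenCV 4.12 (cv2) and the standard library are available. Lean on these libraries where they do the work, as an engineer would, in place of code of your own. Each camera call takes 0.05 s, during which the arm holds its last target. There are 200 camera calls.

## Task

Put the lid press's four pads back in the wooden tray in order of size, so that the next tub size can be set up without searching: each pad upright and flat in the recess of its own size, the smallest pad in the smallest recess and so on up to the largest. One of the smaller pads has been left in the largest recess, so it has to come out of there first. Set the pads down, do not drop or tip them over, and leave the steel cup and the dye bottle standing where they are.

Things in the scene. Friction and masses are not known exactly. Their poses are not given: they have to be found in the camera images.
- pad_30: press pad: white plastic disc 30 mm wide, 12 mm thick, with an upright steel shank: boss 25 mm wide to 16 mm above the underside, then a round shank 16 mm wide up to 56 mm, to be taken from above. 70 g or so. Origin: centre of the underside, z up. Stands on the 10 mm black mat or in the tray's largest recess
- pad_50: press pad: white plastic disc 50 mm wide, 12 mm thick, with an upright steel shank: boss 25 mm wide to 16 mm above the underside, then a round shank 16 mm wide up to 56 mm, to be taken from above. 100 g or so. Origin: centre of the underside, z up. Stands on the 10 mm black mat or in the tray's largest recess
- pad_70: press pad: white plastic disc 70 mm wide, 12 mm thick, with an upright steel shank: boss 25 mm wide to 16 mm above the underside, then a round shank 16 mm wide up to 56 mm, to be taken from above. 140 g or so. Origin: centre of the underside, z up. Stands on the 10 mm black mat or in the tray's largest recess
- pad_90: press pad: white plastic disc 90 mm wide, 12 mm thick, with an upright steel shank: boss 25 mm wide to 16 mm above the underside, then a round shank 16 mm wide up to 56 mm, to be taken from above. 200 g or so. Origin: centre of the underside, z up. Stands on the table
- seat_30: smallest of four round cork-floored recesses in the fixed light wooden tray: 44 mm wide, 10 mm deep, for the 30 mm pad. Origin: centre of its floor, 10 mm above the table; z up, y along the row to the small end. Tray 394 x 124 mm, 20 mm high (end strips 24); recess centres 68, 88, 108 mm apart from the small end
- seat_50: second smallest of four round cork-floored recesses in the fixed light wooden tray: 64 mm wide, 10 mm deep, for the 50 mm pad. Origin: centre of its floor, 10 mm above the table; z up, y along the row to the small end. Tray 394 x 124 mm, 20 mm high (end strips 24); recess centres 68, 88, 108 mm apart from the small end
- seat_70: second largest of four round cork-floored recesses in the fixed light wooden tray: 84 mm wide, 10 mm deep, for the 70 mm pad. Origin: centre of its floor, 10 mm above the table; z up, y along the row to the small end. Tray 394 x 124 mm, 20 mm high (end strips 24); recess centres 68, 88, 108 mm apart from the small end
- seat_90: largest of four round cork-floored recesses in the fixed light wooden tray: 104 mm wide, 10 mm deep, for the 90 mm pad. Origin: centre of its floor, 10 mm above the table; z up, y along the row to the small end. Tray 394 x 124 mm, 20 mm high (end strips 24); recess centres 68, 88, 108 mm apart from the small end
- steel_cup: plain steel cup, 72 mm wide, 82 mm high, loose, a bystander; origin: centre of its foot, z up
- dye_bottle: small brown bottle with a black cap, 42 mm wide, 85 mm high, loose, a bystander; origin: centre of its foot, z up
Not all that is in view belongs to the job. What is shaped like the pad_50 but green is not meant.

How it is judged:
By the outcome, as a careful person would: the job done as asked, in the order asked, and still so for the second after the job is handed in, with the robot touching nothing.
It also fails if it takes over 96 s, if anything falls off the work surface, if the arm or the gripper's body presses on something with over 40 N, if the wrist force passes 120 N, or if a joint passes its speed limit or range.

## Working session

There is one attempt and no reset: what is moved stays moved. The work goes in short steps, Python scripts to look and compute and a tool call to move; the robot and the scene stay as the last step left them, time stands still between calls to the robot, and variables do not carry over. Pictures are saved under pics/ and viewed, about 12 in all and at most 16, crops included, and the job is handed in when it is done.

Besides the shell and the picture viewer there is one more tool, called as name([rows], argument=value, ...), one row to a line, values as JSON. send_rows: Moves the arm, as the interface text tells. Its arguments: {"type":"object","properties":{"plan":{"type":"array","items":{"type":"object","properties":{"linear":{"type":"array","items":{"type":"number"}},"delta_rot":{"type":"array","items":{"type":"number"}},"fingers":{"type":"number"}}}},"force":{"type":"number"}},"required":["plan"]}

```bash
mkdir -p pics; cat > h.py <<'E'
import numpy as np, cv2
from rig import manip
def save(name,fn,crop=None,scale=1):
    im=manip.get_image(name)
    if crop: im=im[crop[1]:crop[3],crop[0]:crop[2]]
    if scale!=1: im=cv2.resize(im,None,fx=scale,fy=scale,interpolation=cv2.INTER_CUBIC)
    cv2.imwrite('pics/'+fn,im[:,:,::-1])
def ray(name,u,v):
    c=manip.camera_info(name);K=np.array(c['K'],float);R=cv2.Rodrigues(np.array(c['rvec'],float))[0];t=np.array(c['tvec'],float).ravel()
    x=(u-K[0,2])/K[0,0];y=(v-K[1,2])/K[1,1]
    if name=='wrist':
        r=np.hypot(x,y); d=np.array([x/r*np.sin(r),y/r*np.sin(r),np.cos(r)]) if r>0 else np.array([0,0,1.])
    else: d=np.array([x,y,1.])
    return -R.T@t, R.T@d
def pt(name,u,v,z):
    o,d=ray(name,u,v); return o+d*(z-o[2])/d[2]
E
python3 - <<'E'
from h import *
save('scene','s1.png');save('top','t1.png')
for n in('scene','top','wrist'):
    c=manip.camera_info(n);o,d=ray(n,320,200);print(n,np.array(c['K']).round(1).tolist(),o.round(3),d.round(2))
s=manip.get_state();print(s)
for th in ['pad_30','pad_50','pad_70','pad_90','seat_30','seat_50','seat_70','seat_90','steel_cup','dye_bottle']:
    print(th,[(np.round(r['extent']).tolist(),round(r['p'],2)) for r in manip.find_in(th,'top')])
E
```

```text
scene [[371.6, 0.0, 316.4], [0.0, 371.6, 195.1], [0.0, 0.0, 1.0]] [ 0.011 -0.463  0.728] [ 0.53  0.47 -0.7 ]
top [[403.2, 0.0, 317.6], [0.0, 403.2, 195.2], [0.0, 0.0, 1.0]] [0.368 0.008 1.218] [ 0.14 -0.   -0.99]
wrist [[309.7, 0.0, 321.0], [0.0, 309.7, 199.3], [0.0, 0.0, 1.0]] [0.055 0.577 0.373] [ 0.31 -0.08 -0.95]
{'clock': 0.1, 'qpos': array([ 1.21296453e+00,  2.76569736e-01,  1.50602292e+00, -1.18756502e-05,
        1.36070135e+00, -1.21013194e-01]), 'qd': array([-0.00157714, -0.00069114, -0.00479684,  0.00035208, -0.00184594,
       -0.00097367]), 'effort': array([ 2.08983110e-03, -4.17703307e+01, -2.46403348e+01,  1.25892188e-04,
        5.82224675e-03, -8.10280056e-06]), 'position': array([0.13476488, 0.55853807, 0.25549799]), 'ee_rot': array([ 4.46676610e-04,  7.85686932e-01,  6.18623732e-01, -7.23989365e-04]), 'contact_force': array([ 0.06673826,  0.63862694, -0.32726083]), 'moment': array([-0.00972877, -0.02191576, -0.00887869]), 'width': 0.08557887339520115}
pad_30 [([382.0, 166.0, 411.0, 196.0], 0.78), ([358.0, 229.0, 372.0, 239.0], 0.64), ([370.0, 272.0, 393.0, 289.0], 
[... 757 characters left out ...]
82), ([218.0, 193.0, 228.0, 205.0], 0.72), ([249.0, 210.0, 278.0, 240.0], 0.59)]
seat_50 [([277.0, 225.0, 311.0, 263.0], 0.89), ([229.0, 200.0, 251.0, 219.0], 0.82), ([218.0, 193.0, 228.0, 205.0], 0.72), ([249.0, 210.0, 278.0, 240.0], 0.59)]
seat_70 [([277.0, 225.0, 311.0, 263.0], 0.89), ([229.0, 200.0, 251.0, 219.0], 0.82), ([218.0, 193.0, 228.0, 205.0], 0.72), ([249.0, 210.0, 278.0, 240.0], 0.59)]
seat_90 [([277.0, 225.0, 311.0, 263.0], 0.89), ([229.0, 200.0, 251.0, 219.0], 0.82), ([218.0, 193.0, 228.0, 205.0], 0.72), ([249.0, 210.0, 278.0, 240.0], 0.59)]
steel_cup [([370.0, 108.0, 400.0, 139.0], 0.94)]
dye_bottle [([286.0, 173.0, 302.0, 186.0], 0.68), ([373.0, 105.0, 397.0, 142.0], 0.66)]
```

View pics/t1.png

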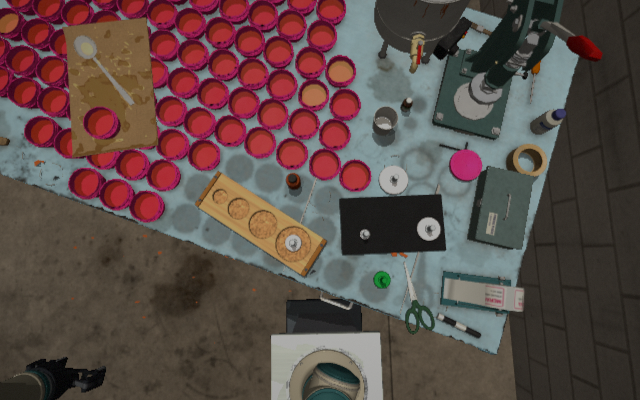

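View pics/s1.png

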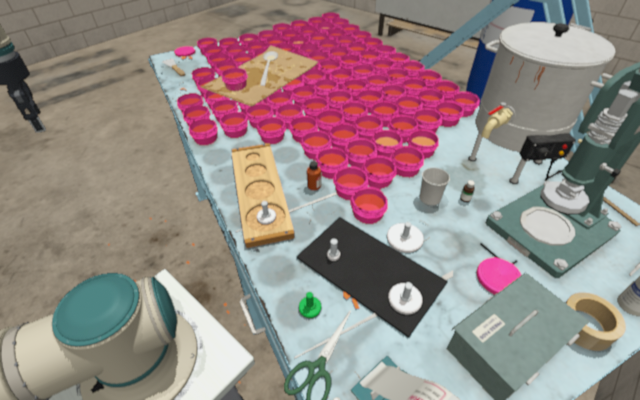

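```bash
python3 - <<'E'
from h import *
save('top','t2.png',(190,95,455,295),3)
for n,(u,v),z in [('green',(382,280),.05),('cup',(385,120),.0),('bottle',(293,181),.0)]: print(n,pt('top',u,v,z).round(3))
def ext(e,z):
    a=pt('top',e[0],(e[1]+e[3])/2,z);b=pt('top',e[2],(e[1]+e[3])/2,z);print(e,a.round(3),b.round(3),np.linalg.norm(a-b).round(3))
for e,z in [((382,166,411,196),.0),((358,229,372,239),.02),((415,215,442,241),.02),((285,235,301,251),.02)]: ext(e,z)
for cam in('top','scene'):
  for r in manip.masks_of('pad_30',cam): print(cam,np.round(r['extent']).tolist(),round(r['p'],2),r['pixels'].sum())
E
```

```text
green [ 0.302 -0.165  0.05 ]
cup [ 0.792 -0.205  0.   ]
bottle [0.604 0.087 0.   ]
(382, 166, 411, 196) [ 0.597 -0.186  0.   ] [ 0.595 -0.275  0.   ] 0.089
(358, 229, 372, 239) [ 0.436 -0.104  0.02 ] [ 0.435 -0.146  0.02 ] 0.041
(415, 215, 442, 241) [ 0.449 -0.274  0.02 ] [ 0.447 -0.354  0.02 ] 0.08
(285, 235, 301, 251) [0.414 0.112 0.02 ] [0.413 0.065 0.02 ] 0.047
top [378.0, 169.0, 410.0, 194.0] 0.87 705
top [370.0, 271.0, 392.0, 290.0] 0.78 219
top [415.0, 220.0, 440.0, 241.0] 0.77 387
top [287.0, 239.0, 300.0, 251.0] 0.56 199
top [358.0, 231.0, 372.0, 239.0] 0.41 53
scene [389.0, 224.0, 426.0, 254.0] 0.94 911
scene [389.0, 283.0, 423.0, 314.0] 0.74 813
scene [324.0, 240.0, 339.0, 259.0] 0.66 178
scene [298.0, 291.0, 321.0, 318.0] 0.61 459
scene [257.0, 203.0, 276.0, 229.0] 0.55 284
scene [246.0, 202.0, 286.0, 230.0] 0.41 531
```

View pics/t2.png

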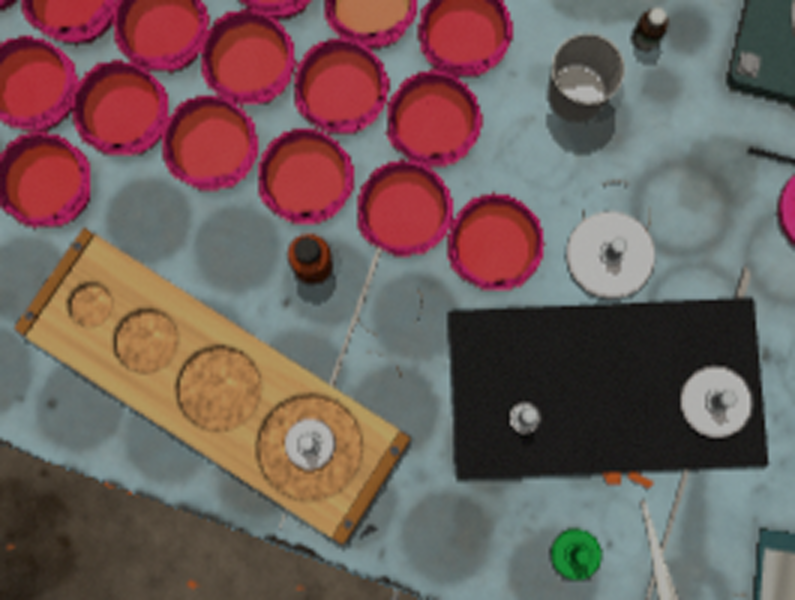

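```bash
cat > meas.py <<'E'
from h import *
f=lambda u,v:((u+.5)/3-.5+190,(v+.5)/3-.5+95)
def discs(cam,im,seeds,rad):
    hsv=cv2.cvtColor(im,cv2.COLOR_RGB2HSV); m=((hsv[...,1]<45)&(hsv[...,2]>140)).astype(np.uint8)
    n,l=cv2.connectedComponents(m)
    for k,(u,v,z) in seeds.items():
        win=l[int(v)-rad:int(v)+rad,int(u)-rad:int(u)+rad]; c=np.bincount(win[win>0]).argmax()
        ys,xs=np.where(l==c); P=np.array([pt(cam,x,y,z)[:2] for x,y in zip(xs,ys)],np.float32)
        (cx,cy),r=cv2.minEnclosingCircle(P); print(k,len(xs),'centre',round(cx,4),round(cy,4),'dia',round(2000*r,1),'median',P.mean(0).round(4))
if __name__=='__main__':
    im=manip.get_image('top')
    discs('top',im,{'90':(*f(611,254),.012),'70':(*f(716,401),.022),'30':(*f(524,417),.022),'50':(*f(309,445),.022)},5)
    S=np.array([pt('top',*f(*p),.02)[:2] for p in[(90,304),(146,341),(218,388),(309,446)]])
    s=np.array([0,68,156,264])/1000.
    u,_,vt=np.linalg.svd(S-S.mean(0));d=vt[0]*np.sign((S[-1]-S[0])@vt[0]);o=S.mean(0)-d*s.mean()
    print(S.round(4).tolist(),'gaps',np.linalg.norm(np.diff(S,axis=0),axis=1).round(4));print('fit',(o+s[:,None]*d).round(4).tolist(),d)
    C=np.array([pt('top',*f(*p),.024)[:2] for p in[(88,230),(409,438),(345,544),(18,330)]]);print('corners',C.round(3).tolist(),'mean',C.mean(0).round(4),np.linalg.norm(C[1]-C[0]),np.linalg.norm(C[3]-C[0]))
    for k,p,z in [('30',(524,413),.066),('90',(619,243),.056),('70',(728,398),.066),('50',(309,444),.066),('bottle',(308,247),.085),('cup',(587,64),.082)]: print('tip',k,pt('top',*f(*p),z).round(4))
E
python3 meas.py
```

```text
Traceback (most recent call last):
  File "meas.py", line 12, in <module>
    discs('top',im,{'90':(*f(611,254),.012),'70':(*f(716,401),.022),'30':(*f(524,417),.022),'50':(*f(309,445),.022)},5)
    ~~~~~^^^^^^^^^^^^^^^^^^^^^^^^^^^^^^^^^^^^^^^^^^^^^^^^^^^^^^^^^^^^^^^^^^^^^^^^^^^^^^^^^^^^^^^^^^^^^^^^^^^^^^^^^^^^^^
  File "meas.py", line 8, in discs
    ys,xs=np.where(l==c); P=np.array([pt(cam,x,y,z)[:2] for x,y in zip(xs,ys)],np.float32)
                                      ~~^^^^^^^^^^^
  File "h.py", line 16, in pt
    o,d=ray(name,u,v); return o+d*(z-o[2])/d[2]
        ~~~^^^^^^^^^^
  File "h.py", line 9, in ray
    c=manip.camera_info(name);K=np.array(c['K'],float);R=cv2.Rodrigues(np.array(c['rvec'],float))[0];t=np.array(c['tvec'],float).ravel()
ValueError: time passes only in moves, steps and waits
```

send_rows([
  {"linear": [-0.04, 0.02, 0], "delta_rot": [0, 0, -6.8], "fingers": 0.045},
  {"linear": [-0.04, 0.02, 0], "delta_rot": [0, 0, -6.8], "fingers": 0.045},
  {"linear": [-0.04, 0.02, 0], "delta_rot": [0, 0, 0], "fingers": 0.045},
], force=50)

```text
clock: 1.05
position: [0.1778, 0.4437, 0.2542]
ee_rot: [-0.002, 0.7, 0.714, 0.001]
contact_force: [1.8, 0.1, 0.4]
width: 0.0514
```

```bash
python3 - <<'E'
s=open('h.py').read()
s=s.replace("def ray(","C={}\ndef ci(n):\n    if n not in C: C[n]=manip.camera_info(n)\n    return C[n]\ndef ray(").replace("c=manip.camera_info(name);K","c=ci(name);K")
open('h.py','w').write(s)
E
python3 meas.py; python3 -c "
from rig import manip;print(manip.get_state()['position'],manip.get_state()['qpos'])"
```

```text
90 7681 centre 0.8766 -0.172 dia 664.8 median [ 0.8572 -0.1946]
70 347 centre 0.4457 -0.3124 dia 67.2 median [ 0.4473 -0.3125]
30 31 centre 0.4365 -0.1219 dia 25.6 median [ 0.4389 -0.1235]
50 158 centre 0.4158 0.0896 dia 47.7 median [0.4171 0.0899]
[[0.5594, 0.3076], [0.5207, 0.251], [0.4719, 0.1791], [0.4126, 0.0896]] gaps [0.0686 0.0868 0.1074]
fit [[0.5593, 0.308], [0.5213, 0.2516], [0.4722, 0.1786], [0.4118, 0.089]] [-0.55861235 -0.82942887]
corners [[0.635, 0.31], [0.418, -0.009], [0.317, 0.056], [0.534, 0.378]] mean [0.476  0.1836] 0.3853138330578922 0.121415419654568
tip 30 [ 0.4372 -0.1182  0.066 ]
tip 90 [ 0.6015 -0.219   0.056 ]
tip 70 [ 0.4469 -0.3125  0.066 ]
tip 50 [0.4128 0.0864 0.066 ]
tip bottle [0.5991 0.0835 0.085 ]
tip cup [ 0.7756 -0.1921  0.082 ]
[0.1803529  0.43586486 0.25390547] [ 1.03341619  0.1226661   1.71257964 -0.0037171   1.30921156 -0.55050678]
```

send_rows([
  {"linear": [-0.0316, 0.0212, 0.0095], "delta_rot": [0, 0, 1.2], "fingers": 0.045},
  {"linear": [-0.0316, 0.0212, 0.0095], "fingers": 0.045},
  {"linear": [-0.0316, 0.0212, 0.0095], "fingers": 0.045},
  {"linear": [-0.0316, 0.0212, 0.0095], "fingers": 0.045},
  {"linear": [-0.0316, 0.0212, 0.0095], "fingers": 0.045},
  {"linear": [-0.0316, 0.0212, 0.0095], "fingers": 0.045},
  {"linear": [-0.0316, 0.0212, 0.0095], "fingers": 0.045},
  {"linear": [-0.0316, 0.0212, 0.0095], "fingers": 0.045},
  {"linear": [-0.0316, 0.0212, 0.0095], "fingers": 0.045},
  {"linear": [-0.0316, 0.0212, 0.0095], "fingers": 0.045},
  {"linear": [-0.0316, 0.0212, 0.0095], "fingers": 0.045},
  {"linear": [0, 0, 0], "fingers": 0.045},
])

```text
$.plan[1]: bad value
```

```bash
cat > w.py <<'E'
import sys
from h import *
from scipy.spatial.transform import Rotation as Ro
# usage: w.py name [u v z ...]: saves wrist picture with tcp axis projected
s=manip.get_state();C['wrist']=manip.camera_info('wrist');im=manip.get_image('wrist')
def proj(P):
    c=C['wrist'];R=cv2.Rodrigues(np.array(c['rvec'],float))[0];p=R@np.array(P)+np.array(c['tvec']).ravel();K=np.array(c['K'])
    th=np.arctan2(np.hypot(p[0],p[1]),p[2]);a=np.arctan2(p[1],p[0]);return K[0,2]+K[0,0]*th*np.cos(a),K[1,2]+K[1,1]*th*np.sin(a)
q=s['ee_rot'];Rm=Ro.from_quat([q[1],q[2],q[3],q[0]]).as_matrix()
print('t',s['clock'],'pos',s['position'].round(4),'x',Rm[:,0].round(3),'z',Rm[:,2].round(3),'w',round(s['width'],4),'F',s['contact_force'].round(1))
np.save('im.npy',im);cv2.imwrite('pics/'+sys.argv[1],im[:,:,::-1])
if len(sys.argv)>2:
    im2=im.copy()
    for a in sys.argv[2:]:
        x,y,z,r=map(float,a.split(','))
        P=[proj((x+r*np.cos(t),y+r*np.sin(t),z)) for t in np.linspace(0,6.283,60)]
        cv2.polylines(im2,[np.int32(P)],True,(255,0,255),1);print(a,np.round(proj((x,y,z)),1))
    cv2.imwrite('pics/'+sys.argv[1],im2[:,:,::-1])
E
python3 w.py w1.png .4145,.088,.022,.025 .4145,.088,.066,.008 .4118,.089,.02,.052 .4722,.1786,.02,.042 .5213,.2516,.02,.032 .5593,.308,.02,.022
```

```text
t 1.1 pos [0.1804 0.4359 0.2539] x [-0.014  1.    -0.004] z [ 0.002 -0.004 -1.   ] w 0.0453 F [ 1.4 -7.2 -1. ]
.4145,.088,.022,.025 [118.  305.7]
.4145,.088,.066,.008 [105.3 320.9]
.4118,.089,.02,.052 [118.5 303.8]
.4722,.1786,.02,.042 [170. 338.]
.5213,.2516,.02,.032 [213.9 362.8]
.5593,.308,.02,.022 [247.6 379.4]
```

View pics/w1.png

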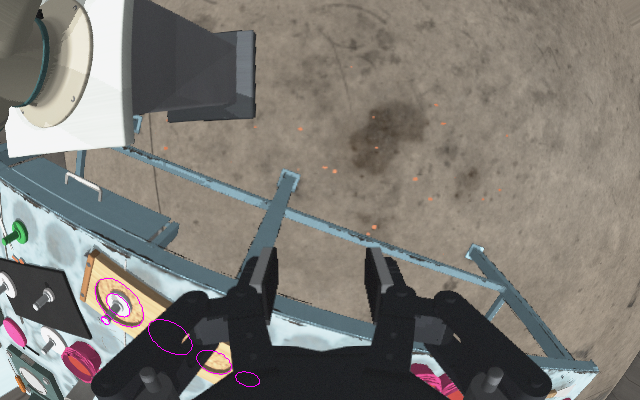

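send_rows([
  {"linear": [-0.0316, 0.0212, 0.0095], "delta_rot": [0, 0, 0.8], "fingers": 0.045},
  {"linear": [-0.0316, 0.0212, 0.0095], "delta_rot": [0, 0, 0], "fingers": 0.045},
  {"linear": [-0.0316, 0.0212, 0.0095], "delta_rot": [0, 0, 0], "fingers": 0.045},
  {"linear": [-0.0316, 0.0212, 0.0095], "delta_rot": [0, 0, 0], "fingers": 0.045},
  {"linear": [-0.0316, 0.0212, 0.0095], "delta_rot": [0, 0, 0], "fingers": 0.045},
  {"linear": [-0.0316, 0.0212, 0.0095], "delta_rot": [0, 0, 0], "fingers": 0.045},
  {"linear": [-0.0316, 0.0212, 0.0095], "delta_rot": [0, 0, 0], "fingers": 0.045},
  {"linear": [-0.0316, 0.0212, 0.0095], "delta_rot": [0, 0, 0], "fingers": 0.045},
  {"linear": [-0.0316, 0.0212, 0.0095], "delta_rot": [0, 0, 0], "fingers": 0.045},
  {"linear": [-0.0316, 0.0212, 0.0095], "delta_rot": [0, 0, 0], "fingers": 0.045},
  {"linear": [-0.0316, 0.0212, 0.0095], "delta_rot": [0, 0, 0], "fingers": 0.045},
  {"linear": [0, 0, 0], "delta_rot": [0, 0, 0], "fingers": 0.045},
])

```text
clock: 2.15
position: [0.4278, 0.0897, 0.1484]
ee_rot: [-0.001, 0.708, 0.706, 0.015]
contact_force: [0.9, 0.6, 1.6]
width: 0.0452
```

```bash
python3 w.py w2.png .4145,.088,.022,.025 .4145,.088,.066,.008 .4118,.089,.02,.052 .4722,.1786,.02,.042 .5213,.2516,.02,.032 .5593,.308,.02,.022
```

```text
t 2.15 pos [0.4278 0.0897 0.1484] x [0.003 1.    0.022] z [ 0.02   0.022 -1.   ] w 0.0452 F [0.9 0.6 1.6]
.4145,.088,.022,.025 [316.1 181. ]
.4145,.088,.066,.008 [316.6 199.1]
.4118,.089,.02,.052 [317.3 177.1]
.4722,.1786,.02,.042 [415.  240.2]
.5213,.2516,.02,.032 [472.4 278.1]
.5593,.308,.02,.022 [504.8 299.9]
```

View pics/w2.png

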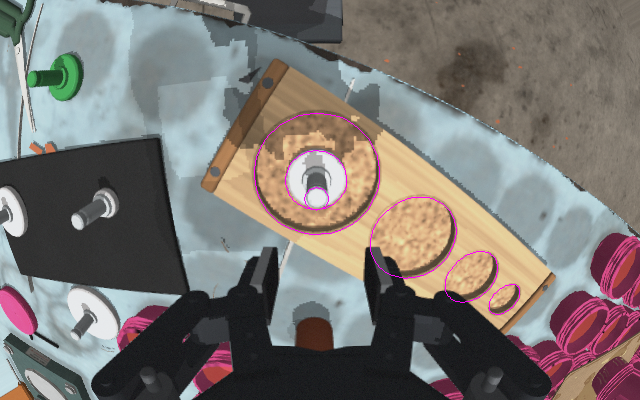

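```bash
cat > go.py <<'E'
import sys
from h import manip,np
from scipy.spatial.transform import Rotation as Ro
s=manip.get_state();q=s['ee_rot'];R=Ro.from_quat([q[1],q[2],q[3],q[0]])
T=Ro.from_matrix(np.array([[0,1,0],[1,0,0],[0,0,-1.]]))
p=s['position'];print('t',round(s['clock'],2),'pos',p.round(4),'w',round(s['width'],4),'F',s['contact_force'].round(1),'q',s['qpos'].round(2))
print('rot deg tool',np.degrees((R.inv()*T).as_rotvec()).round(2))
for a in sys.argv[1:]:
    d=np.array(list(map(float,a.split(','))))-p
    print(a,'d tool now',R.inv().apply(d).round(4),'levelled',T.inv().apply(d).round(4))
E
python3 go.py .4145,.088,.058
```

```text
t 2.2 pos [0.426  0.0918 0.1488] w 0.0449 F [-1.8  0.1  0.9] q [ 0.03  0.15  1.97  0.03  1.   -1.55]
rot deg tool [ 1.05 -1.39 -0.18]
.4145,.088,.058 d tool now [-0.006  -0.0131  0.0905] levelled [-0.0038 -0.0115  0.0908]
```

send_rows([
  {"linear": [-0.006, -0.013, 0.015], "delta_rot": [1.05, -1.4, -0.2], "fingers": 0.045},
  {"linear": [0, 0, 0.015], "delta_rot": [0, 0, 0], "fingers": 0.045},
  {"linear": [0, 0, 0], "delta_rot": [0, 0, 0], "fingers": 0.045},
])

```text
clock: 2.45
position: [0.4148, 0.0874, 0.1188]
ee_rot: [0.0, 0.709, 0.706, 0.001]
contact_force: [-0.2, 0.6, 0.4]
width: 0.0447
```

```bash
python3 go.py .4145,.088,.058
```

```text
t 2.45 pos [0.4148 0.0874 0.1188] w 0.0447 F [-0.2  0.6  0.4] q [ 0.04  0.18  2.02  0.    0.94 -1.53]
rot deg tool [ 0.11 -0.07 -0.24]
.4145,.088,.058 d tool now [ 0.0006 -0.0005  0.0608] levelled [ 0.0006 -0.0003  0.0608]
```

Precise when stopped. Descend and close.

send_rows([
  {"linear": [0.0005, 0, 0.02], "delta_rot": [0, 0, 0], "fingers": 0.045},
  {"linear": [0, 0, 0.02], "delta_rot": [0, 0, 0], "fingers": 0.045},
  {"linear": [0, 0, 0.015], "delta_rot": [0, 0, 0], "fingers": 0.045},
  {"linear": [0, 0, 0.005], "delta_rot": [0, 0, 0], "fingers": 0.045},
  {"linear": [0, 0, 0], "delta_rot": [0, 0, 0], "fingers": 0.0},
  {"linear": [0, 0, 0], "delta_rot": [0, 0, 0], "fingers": 0.0},
  {"linear": [0, 0, 0], "delta_rot": [0, 0, 0], "fingers": 0.0},
  {"linear": [0, 0, 0], "delta_rot": [0, 0, 0], "fingers": 0.0},
], force=50)

```text
clock: 3.12
position: [0.4178, 0.0959, 0.063]
ee_rot: [0.002, 0.706, 0.708, 0.006]
contact_force: [0.0, -0.5, -0.3]
width: 0.0145
```

```bash
python3 go.py .4145,.088,.058 .5213,.2516,.105
```

```text
t 3.12 pos [0.4178 0.0959 0.063 ] w 0.0145 F [ 0.  -0.5 -0.3] q [ 0.06  0.27  2.1   0.01  0.77 -1.52]
rot deg tool [ 0.66 -0.27  0.19]
.4145,.088,.058 d tool now [-0.0079 -0.0034  0.0049] levelled [-0.0079 -0.0033  0.005 ]
.5213,.2516,.105 d tool now [ 0.1556  0.1045 -0.0401] levelled [ 0.1557  0.1035 -0.042 ]
```

send_rows([
  {"linear": [0, 0, 0], "delta_rot": [0, 0, 0], "fingers": 0.0},
])

```text
clock: 3.2
position: [0.4183, 0.0961, 0.0637]
ee_rot: [0.003, 0.706, 0.708, 0.006]
contact_force: [0.8, 1.2, -1.4]
width: 0.0143
```

```bash
python3 w.py w3.png .4178,.0959,.022,.025  .4118,.089,.02,.052; python3 -c "
from h import *
save('scene','s3.png',(220,120,320,260),5)"
```

```text
t 3.2 pos [0.4183 0.0961 0.0637] x [-0.004  1.     0.005] z [ 0.013  0.005 -1.   ] w 0.0143 F [ 0.8  1.2 -1.4]
.4178,.0959,.022,.025 [321.3 244.3]
.4118,.089,.02,.052 [309.3 233.4]
```

View pics/w3.png

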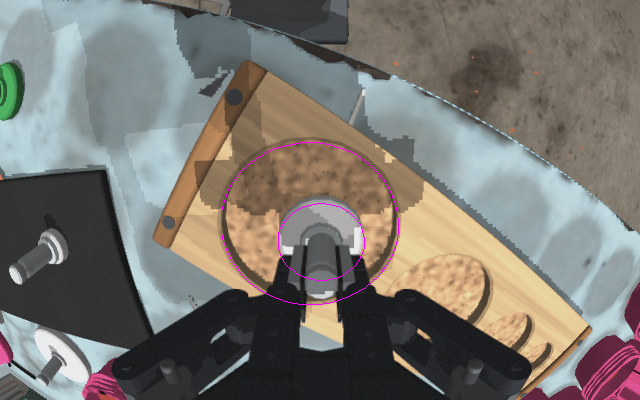

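send_rows([
  {"linear": [0, 0, -0.02], "delta_rot": [0.6, -0.3, 0], "fingers": 0.0},
  {"linear": [0, 0, -0.025], "delta_rot": [0, 0, 0], "fingers": 0.0},
  {"linear": [0.03, 0.02, -0.01], "delta_rot": [0, 0, 0], "fingers": 0.0},
  {"linear": [0.033, 0.022, 0], "delta_rot": [0, 0, 0], "fingers": 0.0},
  {"linear": [0.033, 0.022, 0], "delta_rot": [0, 0, 0], "fingers": 0.0},
  {"linear": [0.033, 0.022, 0], "delta_rot": [0, 0, 0], "fingers": 0.0},
  {"linear": [0.02, 0.013, 0], "delta_rot": [0, 0, 0], "fingers": 0.0},
  {"linear": [0, 0, 0], "delta_rot": [0, 0, 0], "fingers": 0.0},
])

```text
clock: 3.97
position: [0.5195, 0.2497, 0.1225]
ee_rot: [0.001, 0.709, 0.705, 0.002]
contact_force: [0.6, -0.1, -1.1]
width: 0.0144
```

```bash
python3 go.py .5213,.2516,.11; python3 w.py w4.png .4118,.089,.02,.052 .5213,.2516,.02,.032
```

```text
t 3.97 pos [0.5195 0.2497 0.1225] w 0.0144 F [ 0.6 -0.1 -1.1] q [ 0.33  0.38  1.7   0.    1.05 -1.24]
rot deg tool [ 0.21 -0.1  -0.26]
.5213,.2516,.11 d tool now [0.0019 0.0017 0.0125] levelled [0.0019 0.0018 0.0125]
t 3.9667 pos [0.5195 0.2497 0.1225] x [0.005 1.    0.002] z [ 0.004  0.002 -1.   ] w 0.0144 F [ 0.6 -0.1 -1.1]
.4118,.089,.02,.052 [120.5  82.2]
.5213,.2516,.02,.032 [324. 211.]
```

View pics/w4.png

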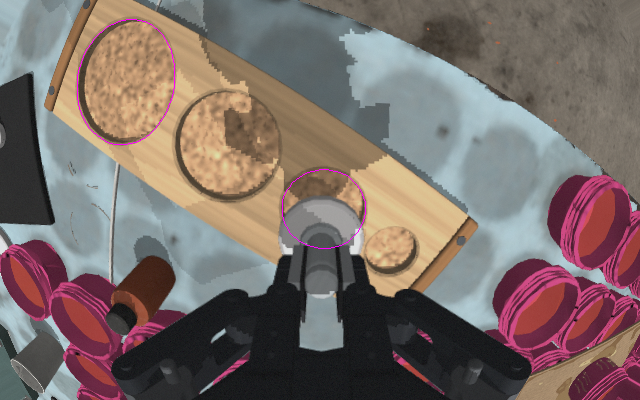

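send_rows([
  {"linear": [0.002, 0.004, 0.02], "delta_rot": [0.2, 0, -0.2], "fingers": 0.0},
  {"linear": [0, 0, 0.02], "delta_rot": [0, 0, 0], "fingers": 0.0},
  {"linear": [0, 0, 0.01], "delta_rot": [0, 0, 0], "fingers": 0.0},
  {"linear": [0, 0, 0], "delta_rot": [0, 0, 0], "fingers": 0.0},
])

```text
clock: 4.35
position: [0.5203, 0.248, 0.0714]
ee_rot: [-0.001, 0.707, 0.707, -0.002]
contact_force: [-0.5, -0.3, -2.0]
width: 0.0148
```

```bash
python3 go.py .5235,.2516,.064
```

```text
t 4.35 pos [0.5203 0.248  0.0714] w 0.0148 F [-0.5 -0.3 -2. ] q [ 0.32  0.44  1.76 -0.    0.95 -1.25]
rot deg tool [-0.2   0.11 -0.02]
.5235,.2516,.064 d tool now [0.0036 0.0032 0.0073] levelled [0.0036 0.0032 0.0074]
```

send_rows([
  {"linear": [0.0036, 0.0032, 0], "delta_rot": [-0.2, 0.1, 0], "fingers": 0.0},
  {"linear": [0, 0, 0.004], "delta_rot": [0, 0, 0], "fingers": 0.0},
  {"linear": [0, 0, 0], "delta_rot": [0, 0, 0], "fingers": 0.0},
])

```text
clock: 4.6
position: [0.5225, 0.2499, 0.0679]
ee_rot: [-0.0, 0.708, 0.706, -0.001]
contact_force: [-1.0, 0.2, -1.1]
width: 0.0147
```

```bash
python3 w.py w5.png .5213,.2516,.02,.032; python3 go.py .5235,.2516,.064
```

```text
t 4.6 pos [0.5225 0.2499 0.0679] x [ 0.002  1.    -0.001] z [-0.002 -0.001 -1.   ] w 0.0147 F [-1.   0.2 -1.1]
.5213,.2516,.02,.032 [324.9 239.5]
t 4.65 pos [0.5231 0.2502 0.0684] w 0.0144 F [ 0.4  0.3 -1. ] q [ 0.33  0.45  1.76 -0.    0.94 -1.24]
rot deg tool [-0.01  0.03 -0.14]
.5235,.2516,.064 d tool now [0.0015 0.0004 0.0044] levelled [0.0014 0.0004 0.0044]
```

View pics/w5.png

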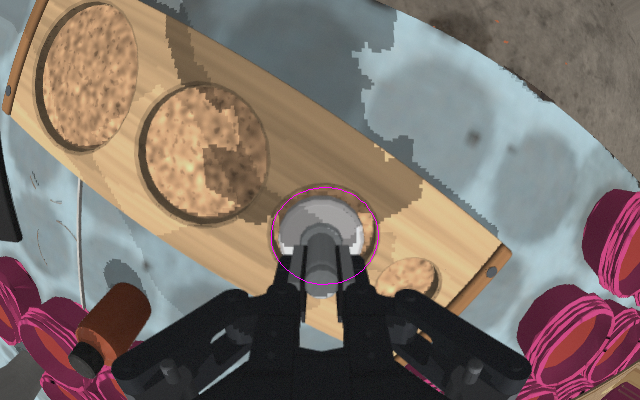

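send_rows([
  {"linear": [0.0015, 0, 0.003], "delta_rot": [0, 0, 0], "fingers": 0.0},
  {"linear": [0, 0, 0.002], "delta_rot": [0, 0, 0], "fingers": 0.0},
  {"linear": [0, 0, 0], "delta_rot": [0, 0, 0], "fingers": 0.0},
])

```text
clock: 4.9
position: [0.5242, 0.2519, 0.065]
ee_rot: [0.001, 0.708, 0.706, 0.001]
contact_force: [-0.4, 0.3, -1.7]
width: 0.0142
```

```bash
python3 go.py .5235,.2516,.060
```

```text
t 4.9 pos [0.5242 0.2519 0.065 ] w 0.0142 F [-0.4  0.3 -1.7] q [ 0.33  0.45  1.76 -0.    0.93 -1.24]
rot deg tool [ 0.19 -0.04 -0.15]
.5235,.2516,.060 d tool now [-0.0003 -0.0007  0.0049] levelled [-0.0003 -0.0007  0.005 ]
```

send_rows([
  {"linear": [0, 0, 0.0025], "delta_rot": [0.2, 0, 0], "fingers": 0.0},
  {"linear": [0, 0, 0.0], "delta_rot": [0, 0, 0], "fingers": 0.0},
])

```text
clock: 5.07
position: [0.5244, 0.2521, 0.0627]
ee_rot: [-0.0, 0.708, 0.706, 0.001]
contact_force: [-0.5, 0.1, -1.2]
width: 0.0145
```

send_rows([
  {"linear": [0, 0, 0.0025], "delta_rot": [0, 0, 0], "fingers": 0.0},
  {"linear": [0, 0, 0.0], "delta_rot": [0, 0, 0], "fingers": 0.0},
])

```text
clock: 5.23
position: [0.5249, 0.2524, 0.0624]
ee_rot: [0.0, 0.708, 0.706, 0.001]
contact_force: [-0.2, -0.0, -1.5]
width: 0.0145
```

send_rows([
  {"linear": [0, 0, 0.0025], "delta_rot": [0, 0, 0], "fingers": 0.0},
  {"linear": [0, 0, 0.0], "delta_rot": [0, 0, 0], "fingers": 0.0},
])

```text
clock: 5.4
position: [0.5255, 0.2527, 0.0624]
ee_rot: [0.001, 0.708, 0.706, 0.002]
contact_force: [0.8, -0.2, -2.2]
width: 0.0143
```

send_rows([
  {"linear": [-0.001, -0.001, 0.005], "delta_rot": [0, 0, 0], "fingers": 0.0},
])

```text
clock: 5.48
position: [0.5259, 0.2527, 0.0615]
ee_rot: [0.001, 0.708, 0.706, 0.004]
contact_force: [-11.1, -0.3, 57.7]
width: 0.0144
```

```bash
python3 go.py .5235,.2516,.060
```

```text
t 5.48 pos [0.5259 0.2527 0.0615] w 0.0144 F [-11.1  -0.3  57.7] q [ 0.33  0.45  1.76  0.    0.92 -1.24]
rot deg tool [ 0.44 -0.26 -0.14]
.5235,.2516,.060 d tool now [-0.0011 -0.0024  0.0015] levelled [-0.0011 -0.0024  0.0015]
```

send_rows([
  {"linear": [0, 0, -0.0005], "delta_rot": [0, 0, 0], "fingers": 0.0},
  {"linear": [0, 0, 0], "delta_rot": [0, 0, 0], "fingers": 0.045},
  {"linear": [0, 0, 0], "delta_rot": [0, 0, 0], "fingers": 0.045},
  {"linear": [0, 0, 0], "delta_rot": [0, 0, 0], "fingers": 0.045},
  {"linear": [0, 0, 0], "delta_rot": [0, 0, 0], "fingers": 0.045},
])

```text
clock: 5.9
position: [0.527, 0.2532, 0.0635]
ee_rot: [0.002, 0.708, 0.706, 0.006]
contact_force: [0.2, -0.5, -0.4]
width: 0.045
```

```bash
python3 w.py w6.png .5213,.2516,.02,.032; python3 go.py .5235,.2516,.110
```

```text
t 5.9 pos [0.527  0.2532 0.0635] x [0.002 1.    0.006] z [ 0.012  0.006 -1.   ] w 0.045 F [ 0.2 -0.5 -0.4]
.5213,.2516,.02,.032 [318.6 235. ]
t 5.95 pos [0.5269 0.2532 0.0633] w 0.0449 F [-0.9 -0.8  0.4] q [ 0.33  0.45  1.76  0.    0.92 -1.24]
rot deg tool [ 0.65 -0.35 -0.14]
.5235,.2516,.110 d tool now [-0.0013 -0.0028 -0.0468] levelled [-0.0016 -0.0034 -0.0467]
```

send_rows([
  {"linear": [0, -0.003, -0.03], "delta_rot": [0.6, -0.3, 0], "fingers": 0.045},
  {"linear": [0, 0, -0.03], "delta_rot": [0, 0, 0], "fingers": 0.045},
  {"linear": [-0.02, -0.01, -0.02], "delta_rot": [0, 0, 0], "fingers": 0.045},
  {"linear": [0, 0, 0], "delta_rot": [0, 0, 0], "fingers": 0.045},
])

```text
clock: 6.28
position: [0.5111, 0.232, 0.1411]
ee_rot: [-0.002, 0.708, 0.707, -0.005]
contact_force: [-0.6, -0.5, 0.4]
width: 0.0451
```

```bash
python3 w.py w7.png .5213,.2516,.02,.032 .5213,.2516,.022,.025 .4722,.1786,.02,.042; python3 go.py .437,-.12,.15
```

```text
t 6.2833 pos [0.5111 0.232  0.1411] x [ 0.001  1.    -0.003] z [-0.01  -0.003 -1.   ] w 0.0451 F [-0.6 -0.5  0.4]
.5213,.2516,.02,.032 [345.9 214.4]
.5213,.2516,.022,.025 [346.1 215.3]
.4722,.1786,.02,.042 [255.1 156.3]
t 6.33 pos [0.5121 0.2334 0.14  ] w 0.0447 F [ 1.7 -0.2 -1. ] q [ 0.3   0.35  1.7   0.    1.1  -1.27]
rot deg tool [-0.52  0.08 -0.12]
.437,-.12,.15 d tool now [-0.3536 -0.0745 -0.0089] levelled [-0.3534 -0.0751 -0.01  ]
```

View pics/w7.png

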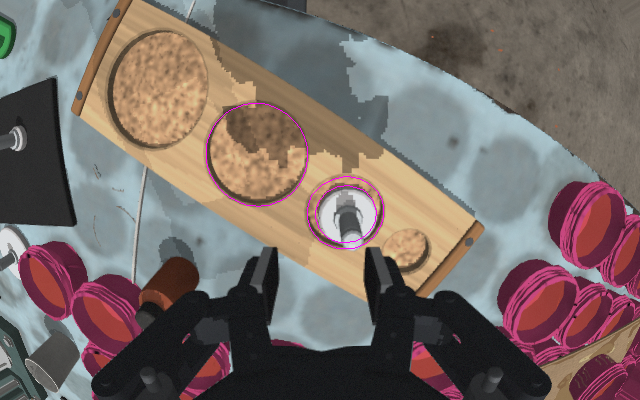

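send_rows([
  {"linear": [-0.032, -0.007, -0.001], "delta_rot": [-0.5, 0.1, 0], "fingers": 0.045},
  {"linear": [-0.032, -0.007, -0.001], "delta_rot": [0, 0, 0], "fingers": 0.045},
  {"linear": [-0.032, -0.007, -0.001], "delta_rot": [0, 0, 0], "fingers": 0.045},
  {"linear": [-0.032, -0.007, -0.001], "delta_rot": [0, 0, 0], "fingers": 0.045},
  {"linear": [-0.032, -0.007, -0.001], "delta_rot": [0, 0, 0], "fingers": 0.045},
  {"linear": [-0.032, -0.007, -0.001], "delta_rot": [0, 0, 0], "fingers": 0.045},
  {"linear": [-0.032, -0.007, -0.001], "delta_rot": [0, 0, 0], "fingers": 0.045},
  {"linear": [-0.032, -0.007, -0.001], "delta_rot": [0, 0, 0], "fingers": 0.045},
  {"linear": [-0.032, -0.007, -0.001], "delta_rot": [0, 0, 0], "fingers": 0.045},
  {"linear": [-0.032, -0.007, -0.001], "delta_rot": [0, 0, 0], "fingers": 0.045},
  {"linear": [-0.02, -0.004, 0], "delta_rot": [0, 0, 0], "fingers": 0.045},
  {"linear": [0, 0, 0], "delta_rot": [0, 0, 0], "fingers": 0.045},
])

```text
clock: 7.33
position: [0.4351, -0.1154, 0.1356]
ee_rot: [-0.006, 0.706, 0.708, -0.001]
contact_force: [0.9, 0.1, 0.4]
width: 0.0453
```

```bash
python3 w.py w8.png .4372,-.121,.022,.015 .4372,-.121,.066,.008 .6015,-.222,.012,.045 .446,-.3125,.022,.035; python3 go.py .437,-.121,.11
```

```text
t 7.3333 pos [ 0.4351 -0.1154  0.1356] x [-0.003  1.     0.007] z [-0.01   0.007 -1.   ] w 0.0453 F [0.9 0.1 0.4]
.4372,-.121,.022,.015 [313.6 208.3]
.4372,-.121,.066,.008 [312.6 230.5]
.6015,-.222,.012,.045 [223.9 344.3]
.446,-.3125,.022,.035 [112.7 215.6]
t 7.38 pos [ 0.4351 -0.1139  0.1354] w 0.0453 F [ 0.1 -0.   0.4] q [-0.41  0.2   1.94  0.    1.01 -1.99]
rot deg tool [-0.62 -0.51  0.17]
.437,-.121,.11 d tool now [-0.0073  0.0022  0.0253] levelled [-0.0071  0.0019  0.0254]
```

View pics/w8.png

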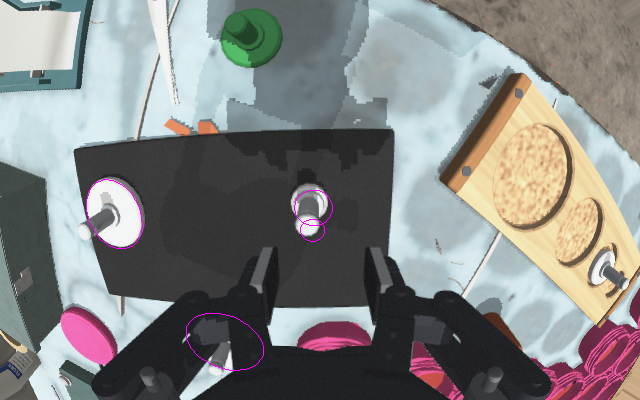

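send_rows([
  {"linear": [-0.011, 0, 0.015], "delta_rot": [-0.6, -0.5, 0.2], "fingers": 0.045},
  {"linear": [0, 0, 0.015], "delta_rot": [0, 0, 0], "fingers": 0.045},
  {"linear": [0, 0, 0], "delta_rot": [0, 0, 0], "fingers": 0.045},
])

```text
clock: 7.63
position: [0.4357, -0.123, 0.103]
ee_rot: [-0.001, 0.708, 0.706, 0.001]
contact_force: [-1.3, 0.2, -0.7]
width: 0.045
```

```bash
python3 go.py .4345,-.1245,.060
```

```text
t 7.63 pos [ 0.4357 -0.123   0.103 ] w 0.045 F [-1.3  0.2 -0.7] q [-0.43  0.24  1.99  0.    0.91 -2.  ]
rot deg tool [-0.   -0.17 -0.14]
.4345,-.1245,.060 d tool now [-0.0017 -0.0012  0.043 ] levelled [-0.0015 -0.0012  0.043 ]
```

send_rows([
  {"linear": [-0.0015, -0.001, 0.02], "delta_rot": [0, 0, 0], "fingers": 0.045},
  {"linear": [0, 0, 0.015], "delta_rot": [0, 0, 0], "fingers": 0.045},
  {"linear": [0, 0, 0.006], "delta_rot": [0, 0, 0], "fingers": 0.045},
  {"linear": [0, 0, 0], "delta_rot": [0, 0, 0], "fingers": 0.045},
])

```text
clock: 7.97
position: [0.4361, -0.1199, 0.0603]
ee_rot: [-0.002, 0.707, 0.708, 0.002]
contact_force: [-0.2, -0.2, 0.3]
width: 0.0448
```

```bash
python3 go.py .4345,-.1245,.060
```

```text
t 7.97 pos [ 0.4361 -0.1199  0.0603] w 0.0448 F [-0.2 -0.2  0.3] q [-0.43  0.3   2.04  0.01  0.8  -2.  ]
rot deg tool [-0.05 -0.33  0.07]
.4345,-.1245,.060 d tool now [-0.0046 -0.0016  0.0002] levelled [-0.0046 -0.0016  0.0003]
```

send_rows([
  {"linear": [-0.0046, -0.0016, 0], "delta_rot": [0, -0.3, 0], "fingers": 0.045},
  {"linear": [0, 0, 0], "delta_rot": [0, 0, 0], "fingers": 0.0},
  {"linear": [0, 0, 0], "delta_rot": [0, 0, 0], "fingers": 0.0},
  {"linear": [0, 0, 0], "delta_rot": [0, 0, 0], "fingers": 0.0},
  {"linear": [0, 0, 0], "delta_rot": [0, 0, 0], "fingers": 0.0},
], force=40)

```text
clock: 8.38
position: [0.4364, -0.1237, 0.0626]
ee_rot: [0.001, 0.706, 0.708, 0.001]
contact_force: [0.7, 0.4, -0.1]
width: 0.0149
```

```bash
python3 go.py .4345,-.1245,.060
```

```text
t 8.38 pos [ 0.4364 -0.1237  0.0626] w 0.0149 F [ 0.7  0.4 -0.1] q [-0.43  0.3   2.04  0.    0.8  -2.  ]
rot deg tool [0.14 0.05 0.22]
.4345,-.1245,.060 d tool now [-0.0008 -0.0019  0.0026] levelled [-0.0008 -0.0019  0.0026]
```

send_rows([
  {"linear": [0, 0, -0.03], "delta_rot": [0, 0, 0], "fingers": 0.0},
  {"linear": [0, 0, -0.03], "delta_rot": [0, 0, 0], "fingers": 0.0},
  {"linear": [0, 0, -0.02], "delta_rot": [0, 0, 0], "fingers": 0.0},
  {"linear": [0, 0, 0], "delta_rot": [0, 0, 0], "fingers": 0.0},
])

```text
clock: 8.72
position: [0.4353, -0.1234, 0.1455]
ee_rot: [-0.0, 0.706, 0.708, 0.0]
contact_force: [1.2, -0.5, -0.3]
width: 0.0148
```

send_rows([
  {"linear": [0.036, 0.0105, 0], "delta_rot": [0, 0, 0], "fingers": 0.0},
  {"linear": [0.036, 0.0105, 0], "delta_rot": [0, 0, 0], "fingers": 0.0},
  {"linear": [0.036, 0.0105, 0], "delta_rot": [0, 0, 0], "fingers": 0.0},
  {"linear": [0.036, 0.0105, 0], "delta_rot": [0, 0, 0], "fingers": 0.0},
  {"linear": [0.036, 0.0105, 0], "delta_rot": [0, 0, 0], "fingers": 0.0},
  {"linear": [0.036, 0.0105, 0], "delta_rot": [0, 0, 0], "fingers": 0.0},
  {"linear": [0.036, 0.0105, 0], "delta_rot": [0, 0, 0], "fingers": 0.0},
  {"linear": [0.036, 0.0105, 0], "delta_rot": [0, 0, 0], "fingers": 0.0},
  {"linear": [0.036, 0.0105, 0], "delta_rot": [0, 0, 0], "fingers": 0.0},
  {"linear": [0.036, 0.0105, 0], "delta_rot": [0, 0, 0], "fingers": 0.0},
])

```text
clock: 9.55
position: [0.5442, 0.242, 0.1427]
ee_rot: [0.004, 0.712, 0.702, -0.001]
contact_force: [0.5, 0.4, -0.1]
width: 0.0149
```

```bash
python3 go.py .561,.308,.13
```

```text
t 9.55 pos [0.5442 0.242  0.1427] w 0.0149 F [ 0.5  0.4 -0.1] q [ 0.31  0.39  1.63 -0.01  1.12 -1.25]
rot deg tool [ 0.21  0.41 -0.81]
.561,.308,.13 d tool now [0.0664 0.0159 0.0123] levelled [0.066  0.0168 0.0127]
```

send_rows([
  {"linear": [0.033, 0.008, 0.006], "delta_rot": [0.2, 0.4, -0.8], "fingers": 0.0},
  {"linear": [0.025, 0.007, 0.006], "delta_rot": [0, 0, 0], "fingers": 0.0},
  {"linear": [0, 0, 0], "delta_rot": [0, 0, 0], "fingers": 0.0},
])

```text
clock: 9.8
position: [0.5614, 0.3104, 0.1277]
ee_rot: [-0.001, 0.705, 0.709, 0.002]
contact_force: [1.2, -0.2, -0.7]
width: 0.0151
```

```bash
python3 go.py .561,.308,.08
```

```text
t 9.8 pos [0.5614 0.3104 0.1277] w 0.0151 F [ 1.2 -0.2 -0.7] q [ 0.39  0.46  1.55  0.    1.13 -1.18]
rot deg tool [ 0.13 -0.26  0.32]
.561,.308,.08 d tool now [-0.0026 -0.0005  0.0477] levelled [-0.0024 -0.0004  0.0477]
```

send_rows([
  {"linear": [-0.0025, 0, 0.02], "delta_rot": [0, -0.2, 0.3], "fingers": 0.0},
  {"linear": [0, 0, 0.02], "delta_rot": [0, 0, 0], "fingers": 0.0},
  {"linear": [0, 0, 0.007], "delta_rot": [0, 0, 0], "fingers": 0.0},
  {"linear": [0, 0, 0], "delta_rot": [0, 0, 0], "fingers": 0.0},
])

```text
clock: 10.13
position: [0.5606, 0.3096, 0.0765]
ee_rot: [0.0, 0.706, 0.709, 0.0]
contact_force: [-0.1, 0.3, -0.2]
width: 0.0148
```

```bash
python3 go.py .561,.308,.07;python3 w.py w9.png .5593,.308,.02,.022
```

```text
t 10.13 pos [0.5606 0.3096 0.0765] w 0.0148 F [-0.1  0.3 -0.2] q [ 0.4   0.51  1.61 -0.    1.03 -1.18]
rot deg tool [0.02 0.02 0.25]
.561,.308,.07 d tool now [-0.0016  0.0004  0.0065] levelled [-0.0016  0.0004  0.0065]
t 10.1333 pos [0.5606 0.3096 0.0765] x [-0.004  1.    -0.   ] z [ 0. -0. -1.] w 0.0148 F [-0.1  0.3 -0.2]
.5593,.308,.02,.022 [319.4 233.2]
```

View pics/w9.png

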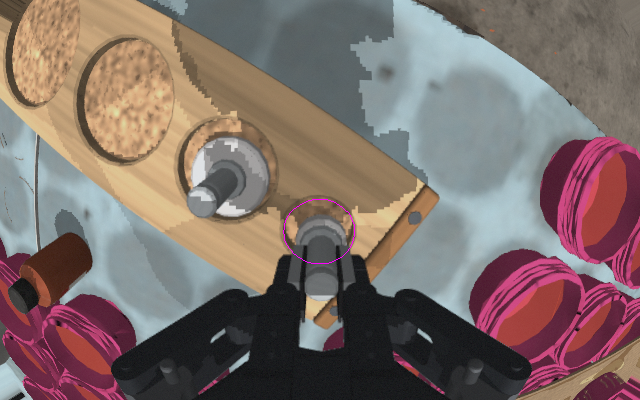

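send_rows([
  {"linear": [-0.0016, 0.0004, 0.006], "delta_rot": [0, 0, 0.2], "fingers": 0.0},
  {"linear": [0, 0, 0.006], "delta_rot": [0, 0, 0], "fingers": 0.0},
  {"linear": [0, 0, 0], "delta_rot": [0, 0, 0], "fingers": 0.0},
])

```text
clock: 10.43
position: [0.5622, 0.3068, 0.0661]
ee_rot: [0.001, 0.708, 0.707, 0.001]
contact_force: [-0.4, -0.1, -0.6]
width: 0.0145
```

```bash
python3 go.py .561,.308,.0625
```

```text
t 10.43 pos [0.5622 0.3068 0.0661] w 0.0145 F [-0.4 -0.1 -0.6] q [ 0.39  0.52  1.62 -0.    1.   -1.18]
rot deg tool [ 0.19 -0.03 -0.07]
.561,.308,.0625 d tool now [ 0.0012 -0.0012  0.0036] levelled [ 0.0012 -0.0012  0.0036]
```

send_rows([
  {"linear": [0.001, -0.001, 0.003], "delta_rot": [0.2, 0, 0], "fingers": 0.0},
  {"linear": [0, 0, 0.002], "delta_rot": [0, 0, 0], "fingers": 0.0},
])

```text
clock: 10.6
position: [0.5621, 0.3076, 0.0622]
ee_rot: [0.0, 0.708, 0.706, 0.001]
contact_force: [-0.3, -0.5, -0.4]
width: 0.0149
```

send_rows([
  {"linear": [0, 0, 0.0025], "delta_rot": [0, 0, 0], "fingers": 0.0},
])

```text
clock: 10.68
position: [0.5626, 0.3076, 0.0615]
ee_rot: [0.0, 0.708, 0.706, 0.002]
contact_force: [-4.3, -2.9, 22.8]
width: 0.0149
```

send_rows([
  {"linear": [0, 0, 0.0025], "delta_rot": [0, 0, 0], "fingers": 0.0},
])

```text
clock: 10.77
position: [0.5626, 0.3076, 0.0616]
ee_rot: [0.001, 0.708, 0.706, 0.002]
contact_force: [-4.6, -2.4, 16.0]
width: 0.0146
```

send_rows([
  {"linear": [0, 0, 0], "delta_rot": [0, 0, 0], "fingers": 0.045},
  {"linear": [0, 0, 0], "delta_rot": [0, 0, 0], "fingers": 0.045},
  {"linear": [0, 0, 0], "delta_rot": [0, 0, 0], "fingers": 0.045},
  {"linear": [0, 0, 0], "delta_rot": [0, 0, 0], "fingers": 0.045},
])

```text
clock: 11.1
position: [0.5639, 0.3082, 0.0643]
ee_rot: [0.002, 0.708, 0.706, 0.005]
contact_force: [-0.1, 0.5, -0.3]
width: 0.0449
```

send_rows([
  {"linear": [0, -0.002, -0.03], "delta_rot": [0, 0, 0], "fingers": 0.045},
  {"linear": [0, 0, -0.03], "delta_rot": [0, 0, 0], "fingers": 0.045},
  {"linear": [0, 0, -0.03], "delta_rot": [0, 0, 0], "fingers": 0.045},
  {"linear": [-0.03, -0.01, 0], "delta_rot": [0, 0, 0], "fingers": 0.045},
])

```text
clock: 11.43
position: [0.5522, 0.2811, 0.1538]
ee_rot: [0.0, 0.707, 0.707, 0.004]
contact_force: [2.5, -0.4, 0.8]
width: 0.045
```

```bash
python3 go.py .4455,-.313,.14;python3 w.py w10.png .5593,.308,.02,.022 .5593,.308,.022,.015
```

```text
t 11.43 pos [0.5522 0.2811 0.1538] w 0.045 F [ 2.5 -0.4  0.8] q [ 0.36  0.41  1.57  0.    1.16 -1.22]
rot deg tool [ 0.33 -0.3   0.02]
.4455,-.313,.14 d tool now [-0.5941 -0.107   0.0101] levelled [-0.5941 -0.1067  0.0138]
t 11.4333 pos [0.5522 0.2811 0.1538] x [-0.     1.     0.005] z [ 0.006  0.005 -1.   ] w 0.045 F [ 2.5 -0.4  0.8]
.5593,.308,.02,.022 [352.  203.4]
.5593,.308,.022,.015 [352.2 204.2]
```

View pics/w10.png

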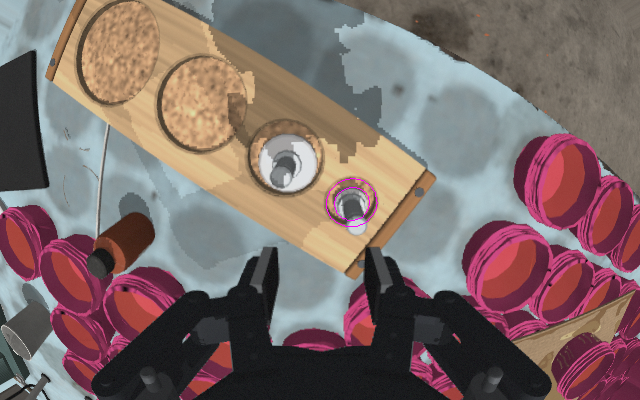

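send_rows([
  {"linear": [-0.038, -0.007, 0], "delta_rot": [0.3, -0.3, 0], "fingers": 0.045},
  {"linear": [-0.038, -0.007, 0], "delta_rot": [0, 0, 0], "fingers": 0.045},
  {"linear": [-0.038, -0.007, 0], "delta_rot": [0, 0, 0], "fingers": 0.045},
  {"linear": [-0.038, -0.007, 0], "delta_rot": [0, 0, 0], "fingers": 0.045},
  {"linear": [-0.038, -0.007, 0], "delta_rot": [0, 0, 0], "fingers": 0.045},
  {"linear": [-0.038, -0.007, 0], "delta_rot": [0, 0, 0], "fingers": 0.045},
  {"linear": [-0.038, -0.007, 0], "delta_rot": [0, 0, 0], "fingers": 0.045},
  {"linear": [-0.038, -0.007, 0], "delta_rot": [0, 0, 0], "fingers": 0.045},
  {"linear": [-0.038, -0.007, 0], "delta_rot": [0, 0, 0], "fingers": 0.045},
  {"linear": [-0.038, -0.007, 0], "delta_rot": [0, 0, 0], "fingers": 0.045},
])

```text
clock: 12.32
position: [0.4718, -0.1168, 0.1522]
ee_rot: [-0.001, 0.704, 0.711, -0.007]
contact_force: [1.5, -1.0, 0.0]
width: 0.0448
```

```bash
python3 go.py .4455,-.313,.12
```

```text
t 12.32 pos [ 0.4718 -0.1168  0.1522] w 0.0448 F [ 1.5 -1.   0. ] q [-0.38  0.23  1.85 -0.01  1.07 -1.95]
rot deg tool [-0.69  0.51  0.57]
.4455,-.313,.12 d tool now [-0.1956 -0.0279  0.0342] levelled [-0.1962 -0.0263  0.0322]
```

send_rows([
  {"linear": [-0.037, -0.006, 0.004], "delta_rot": [-0.7, 0.5, 0.6], "fingers": 0.045},
  {"linear": [-0.037, -0.005, 0.004], "delta_rot": [0, 0, 0], "fingers": 0.045},
  {"linear": [-0.037, -0.005, 0.004], "delta_rot": [0, 0, 0], "fingers": 0.045},
  {"linear": [-0.037, -0.005, 0.004], "delta_rot": [0, 0, 0], "fingers": 0.045},
  {"linear": [-0.037, -0.003, 0.004], "delta_rot": [0, 0, 0], "fingers": 0.045},
  {"linear": [0, 0, 0], "delta_rot": [0, 0, 0], "fingers": 0.045},
])

```text
clock: 12.82
position: [0.4426, -0.3178, 0.1304]
ee_rot: [0.002, 0.71, 0.704, -0.001]
contact_force: [0.5, -0.2, 0.1]
width: 0.045
```

```bash
python3 w.py w11.png .4455,-.313,.022,.035 .4455,-.313,.066,.008; python3 go.py .4455,-.313,.11; python3 - <<'E'
import numpy as np,cv2
im=np.load('im.npy');h=cv2.cvtColor(im,cv2.COLOR_RGB2HSV)
m=((h[...,1]<40)&(h[...,2]>150)).astype(np.uint8)
n,l,st,c=cv2.connectedComponentsWithStats(m)
for i in np.argsort(-st[1:,4])[:6]+1: print(st[i],c[i].round(1))
E
```

```text
t 12.8167 pos [ 0.4426 -0.3178  0.1304] x [ 0.008  1.    -0.004] z [ 0.001 -0.004 -1.   ] w 0.045 F [ 0.5 -0.2  0.1]
.4455,-.313,.022,.035 [328.5 210. ]
.4455,-.313,.066,.008 [329.8 233.8]
t 12.87 pos [ 0.4422 -0.3145  0.1303] w 0.045 F [-0.3  0.6  0.2] q [-0.75  0.33  1.76 -0.    1.05 -2.31]
rot deg tool [-0.04 -0.01 -0.47]
.4455,-.313,.11 d tool now [0.0016 0.0033 0.0203] levelled [0.0015 0.0033 0.0203]
[  349     0   291   336 36558] [517.9 121.7]
[   54    41   222   257 28288] [177.9 139. ]
[   25   155   125   213 17602] [ 89.5 257.4]
[ 282  165   88   83 5144] [325.9 205.6]
[ 267  299  107   52 4180] [320.9 326.3]
[ 159    0  119   24 1425] [236.7   7.8]
```

send_rows([
  {"linear": [0, 0.001, 0.02], "delta_rot": [0, 0, -0.4], "fingers": 0.045},
  {"linear": [0, 0, 0.02], "delta_rot": [0, 0, 0], "fingers": 0.045},
  {"linear": [0, 0, 0.02], "delta_rot": [0, 0, 0], "fingers": 0.045},
  {"linear": [0, 0, 0.006], "delta_rot": [0, 0, 0], "fingers": 0.045},
  {"linear": [0, 0, 0], "delta_rot": [0, 0, 0], "fingers": 0.045},
])

```text
clock: 13.28
position: [0.4425, -0.3113, 0.0618]
ee_rot: [-0.002, 0.708, 0.706, 0.001]
contact_force: [0.4, 0.2, -0.3]
width: 0.045
```

```bash
python3 go.py .4435,-.3145,.060
```

```text
t 13.28 pos [ 0.4425 -0.3113  0.0618] w 0.045 F [ 0.4  0.2 -0.3] q [-0.74  0.41  1.85  0.    0.89 -2.31]
rot deg tool [-0.1  -0.22 -0.19]
.4435,-.3145,.060 d tool now [-0.0032  0.001   0.0018] levelled [-0.0032  0.001   0.0018]
```

send_rows([
  {"linear": [-0.0032, 0.001, 0.0018], "delta_rot": [-0.1, -0.2, -0.2], "fingers": 0.045},
  {"linear": [0, 0, 0], "delta_rot": [0, 0, 0], "fingers": 0.0},
  {"linear": [0, 0, 0], "delta_rot": [0, 0, 0], "fingers": 0.0},
  {"linear": [0, 0, 0], "delta_rot": [0, 0, 0], "fingers": 0.0},
  {"linear": [0, 0, 0], "delta_rot": [0, 0, 0], "fingers": 0.0},
], force=50)

```text
clock: 13.7
position: [0.4451, -0.3133, 0.0627]
ee_rot: [0.001, 0.706, 0.708, 0.0]
contact_force: [-0.1, 1.1, -1.3]
width: 0.0143
```

```bash
python3 go.py .4722,.1786,.14
```

```text
t 13.7 pos [ 0.4451 -0.3133  0.0627] w 0.0143 F [-0.1  1.1 -1.3] q [-0.74  0.41  1.84  0.    0.89 -2.32]
rot deg tool [0.14 0.08 0.19]
.4722,.1786,.14 d tool now [ 0.4917  0.0289 -0.078 ] levelled [ 0.4919  0.0271 -0.0773]
```

send_rows([
  {"linear": [0, 0, -0.03], "delta_rot": [0, 0, 0], "fingers": 0.0},
  {"linear": [0, 0, -0.03], "delta_rot": [0, 0, 0], "fingers": 0.0},
  {"linear": [0, 0, -0.02], "delta_rot": [0, 0, 0], "fingers": 0.0},
  {"linear": [0.02, 0.002, 0], "delta_rot": [0, 0, 0], "fingers": 0.0},
  {"linear": [0.036, 0.002, 0], "delta_rot": [0, 0, 0], "fingers": 0.0},
  {"linear": [0.036, 0.002, 0], "delta_rot": [0, 0, 0], "fingers": 0.0},
  {"linear": [0.036, 0.002, 0], "delta_rot": [0, 0, 0], "fingers": 0.0},
  {"linear": [0.036, 0.002, 0], "delta_rot": [0, 0, 0], "fingers": 0.0},
  {"linear": [0.036, 0.002, 0], "delta_rot": [0, 0, 0], "fingers": 0.0},
  {"linear": [0.036, 0.002, 0], "delta_rot": [0, 0, 0], "fingers": 0.0},
  {"linear": [0.036, 0.002, 0], "delta_rot": [0, 0, 0], "fingers": 0.0},
])

```text
clock: 14.62
position: [0.4643, -0.0404, 0.15]
ee_rot: [0.01, 0.711, 0.703, 0.002]
contact_force: [0.4, -0.4, -2.4]
width: 0.014
```

```bash
python3 go.py .474,.1786,.14
```

```text
t 14.62 pos [ 0.4643 -0.0404  0.15  ] w 0.014 F [ 0.4 -0.4 -2.4] q [-0.23  0.2   1.91 -0.01  1.02 -1.79]
rot deg tool [ 0.91  0.65 -0.64]
.474,.1786,.14 d tool now [0.2192 0.0071 0.0076] levelled [0.219  0.0097 0.01  ]
```

send_rows([
  {"linear": [0.036, 0.0015, 0.001], "delta_rot": [0.9, 0.6, -0.6], "fingers": 0.0},
  {"linear": [0.036, 0.0015, 0.001], "delta_rot": [0, 0, 0], "fingers": 0.0},
  {"linear": [0.036, 0.0015, 0.001], "delta_rot": [0, 0, 0], "fingers": 0.0},
  {"linear": [0.036, 0.0015, 0.001], "delta_rot": [0, 0, 0], "fingers": 0.0},
  {"linear": [0.036, 0.0015, 0.001], "delta_rot": [0, 0, 0], "fingers": 0.0},
  {"linear": [0.025, 0.001, 0.001], "delta_rot": [0, 0, 0], "fingers": 0.0},
  {"linear": [0, 0, 0], "delta_rot": [0, 0, 0], "fingers": 0.0},
])

```text
clock: 15.2
position: [0.4723, 0.1812, 0.1471]
ee_rot: [0.002, 0.706, 0.708, 0.004]
contact_force: [-0.3, -0.6, -0.1]
width: 0.0143
```

```bash
python3 go.py .474,.1786,.08
```

```text
t 15.2 pos [0.4723 0.1812 0.1471] w 0.0143 F [-0.3 -0.6 -0.1] q [ 0.23  0.26  1.83  0.    1.05 -1.35]
rot deg tool [ 0.48 -0.23  0.22]
.474,.1786,.08 d tool now [-0.0029  0.0011  0.0671] levelled [-0.0026  0.0017  0.0671]
```

send_rows([
  {"linear": [-0.003, 0.001, 0.02], "delta_rot": [0.5, -0.2, 0.2], "fingers": 0.0},
  {"linear": [0, 0, 0.02], "delta_rot": [0, 0, 0], "fingers": 0.0},
  {"linear": [0, 0, 0.02], "delta_rot": [0, 0, 0], "fingers": 0.0},
  {"linear": [0, 0, 0.008], "delta_rot": [0, 0, 0], "fingers": 0.0},
  {"linear": [0, 0, 0], "delta_rot": [0, 0, 0], "fingers": 0.0},
])

```text
clock: 15.62
position: [0.4751, 0.1799, 0.08]
ee_rot: [0.002, 0.705, 0.709, 0.003]
contact_force: [-0.5, -0.5, -1.2]
width: 0.0144
```

```bash
python3 go.py .474,.1786,.0665; python3 w.py w12.png .4722,.1786,.02,.042
```

```text
t 15.62 pos [0.4751 0.1799 0.08  ] w 0.0144 F [-0.5 -0.5 -1.2] q [ 0.23  0.34  1.91 -0.    0.89 -1.35]
rot deg tool [ 0.38 -0.05  0.38]
.474,.1786,.0665 d tool now [-0.0013 -0.0012  0.0135] levelled [-0.0013 -0.0011  0.0135]
t 15.6167 pos [0.4751 0.1799 0.08  ] x [-0.007  1.     0.001] z [ 0.007  0.001 -1.   ] w 0.0144 F [-0.5 -0.5 -1.2]
.4722,.1786,.02,.042 [319.7 227.9]
```

View pics/w12.png

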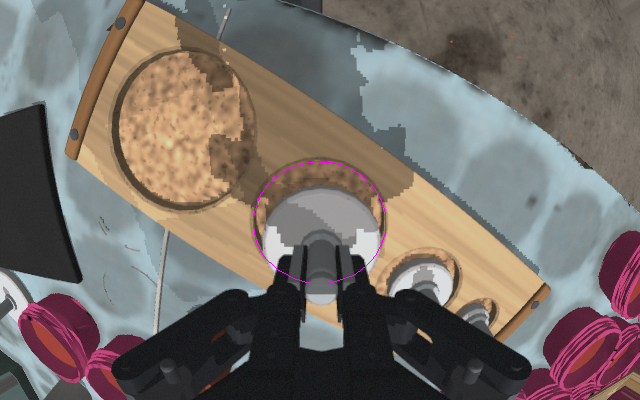

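send_rows([
  {"linear": [-0.002, -0.001, 0.008], "delta_rot": [0.4, 0, 0.4], "fingers": 0.0},
  {"linear": [0, 0, 0.005], "delta_rot": [0, 0, 0], "fingers": 0.0},
  {"linear": [0, 0, 0], "delta_rot": [0, 0, 0], "fingers": 0.0},
])

```text
clock: 15.92
position: [0.4762, 0.1771, 0.0691]
ee_rot: [0.001, 0.708, 0.706, 0.002]
contact_force: [0.4, 0.8, -1.8]
width: 0.0147
```

```bash
python3 go.py .474,.178,.0625
```

```text
t 15.92 pos [0.4762 0.1771 0.0691] w 0.0147 F [ 0.4  0.8 -1.8] q [ 0.22  0.36  1.92  0.    0.86 -1.35]
rot deg tool [ 0.24 -0.1  -0.14]
.474,.178,.0625 d tool now [ 0.0009 -0.0022  0.0066] levelled [ 0.0009 -0.0022  0.0066]
```

send_rows([
  {"linear": [0.001, -0.0025, 0.003], "delta_rot": [0.2, -0.1, 0], "fingers": 0.0},
  {"linear": [0, -0.001, 0.003], "delta_rot": [0, 0, 0], "fingers": 0.0},
])

```text
clock: 16.08
position: [0.4739, 0.178, 0.064]
ee_rot: [0.001, 0.708, 0.706, 0.001]
contact_force: [-0.3, -0.0, -1.1]
width: 0.0138
```

send_rows([
  {"linear": [0, 0, 0.0025], "delta_rot": [0, 0, 0], "fingers": 0.0},
])

```text
clock: 16.17
position: [0.474, 0.1781, 0.0616]
ee_rot: [0.001, 0.708, 0.706, 0.002]
contact_force: [0.9, 0.9, 17.6]
width: 0.0144
```

send_rows([
  {"linear": [0, 0, 0.0025], "delta_rot": [0, 0, 0], "fingers": 0.0},
])

```text
clock: 16.25
position: [0.474, 0.1781, 0.0614]
ee_rot: [0.001, 0.708, 0.706, 0.002]
contact_force: [-10.2, -3.6, 42.6]
width: 0.0144
```

Seated. Release, rise, and head for pad_90.

send_rows([
  {"linear": [0, 0, -0.0005], "delta_rot": [0, 0, 0], "fingers": 0.0},
  {"linear": [0, 0, 0], "delta_rot": [0, 0, 0], "fingers": 0.045},
  {"linear": [0, 0, 0], "delta_rot": [0, 0, 0], "fingers": 0.045},
  {"linear": [0, 0, 0], "delta_rot": [0, 0, 0], "fingers": 0.045},
  {"linear": [0, 0, 0], "delta_rot": [0, 0, 0], "fingers": 0.045},
])

```text
clock: 16.67
position: [0.4754, 0.1787, 0.0641]
ee_rot: [0.003, 0.708, 0.706, 0.004]
contact_force: [-0.3, 0.1, -0.2]
width: 0.0444
```

send_rows([
  {"linear": [0, 0, -0.03], "delta_rot": [0, 0, 0], "fingers": 0.045},
  {"linear": [0, 0, -0.03], "delta_rot": [0, 0, 0], "fingers": 0.045},
  {"linear": [0, 0, -0.03], "delta_rot": [0, 0, 0], "fingers": 0.045},
  {"linear": [0, 0, -0.02], "delta_rot": [0, 0, 0], "fingers": 0.045},
  {"linear": [-0.025, 0, 0], "delta_rot": [0, 0, 0], "fingers": 0.045},
  {"linear": [-0.035, 0, 0], "delta_rot": [0, 0, 0], "fingers": 0.045},
])

```text
clock: 17.17
position: [0.4739, 0.1217, 0.1763]
ee_rot: [0.0, 0.706, 0.709, 0.003]
contact_force: [0.3, -0.5, -0.5]
width: 0.0449
```

```bash
python3 go.py .60,-.222,.16; python3 - <<'E'
from h import *
f=lambda u,v:((u+.5)/3-.5+190,(v+.5)/3-.5+95)
for a in [(611,254)]: print(pt('top',*f(*a),.012))
im=manip.get_image('top');np.save('top.npy',im)
h=cv2.cvtColor(im,cv2.COLOR_RGB2HSV)
c=h[160:200,375:420]
for t in (150,165,180):
    m=((c[...,1]<30)&(c[...,2]>t)).astype(np.uint8);n,l,st,ce=cv2.connectedComponentsWithStats(m);i=1+st[1:,4].argmax();x,y,w,hh,A=st[i]
    print(t,st[i],ce[i]+[375,160],pt('top',375+x+(w-1)/2,160+y+(hh-1)/2,.012).round(4))
E
```

```text
t 17.17 pos [0.4739 0.1217 0.1763] w 0.0449 F [ 0.3 -0.5 -0.5] q [ 0.11  0.21  1.81  0.    1.12 -1.47]
rot deg tool [ 0.26 -0.18  0.24]
.60,-.222,.16 d tool now [-0.3443  0.1246  0.0157] levelled [-0.3437  0.1261  0.0163]
[ 0.59914238 -0.21888412  0.012     ]
150 [  4   5  29  29 576] [393.07638889 178.74652778] [ 0.6002 -0.2179  0.012 ]
165 [  5   6  28  27 521] [393.32245681 179.00191939] [ 0.6002 -0.2194  0.012 ]Traceback (most recent call last):
  File "<stdin>", line 8, in <module>
ValueError: attempt to get argmax of an empty sequence
```

send_rows([
  {"linear": [-0.034, 0.0125, 0.002], "delta_rot": [0.2, -0.2, 0.2], "fingers": 0.045},
  {"linear": [-0.034, 0.0125, 0.002], "delta_rot": [0, 0, 0], "fingers": 0.045},
  {"linear": [-0.034, 0.0125, 0.002], "delta_rot": [0, 0, 0], "fingers": 0.045},
  {"linear": [-0.034, 0.0125, 0.002], "delta_rot": [0, 0, 0], "fingers": 0.045},
  {"linear": [-0.034, 0.0125, 0.002], "delta_rot": [0, 0, 0], "fingers": 0.045},
  {"linear": [-0.034, 0.0125, 0.002], "delta_rot": [0, 0, 0], "fingers": 0.045},
  {"linear": [-0.034, 0.0125, 0.002], "delta_rot": [0, 0, 0], "fingers": 0.045},
  {"linear": [-0.034, 0.0125, 0.002], "delta_rot": [0, 0, 0], "fingers": 0.045},
  {"linear": [-0.034, 0.0125, 0.002], "delta_rot": [0, 0, 0], "fingers": 0.045},
  {"linear": [-0.025, 0.009, 0.002], "delta_rot": [0, 0, 0], "fingers": 0.045},
  {"linear": [0, 0, 0], "delta_rot": [0, 0, 0], "fingers": 0.045},
])

```text
clock: 18.13
position: [0.5982, -0.2334, 0.1527]
ee_rot: [0.002, 0.708, 0.706, -0.002]
contact_force: [1.5, 0.0, 0.6]
width: 0.0451
```

```bash
python3 go.py .60,-.219,.12
```

```text
t 18.13 pos [ 0.5982 -0.2334  0.1527] w 0.0451 F [1.5 0.  0.6] q [-0.48  0.44  1.51 -0.01  1.19 -2.04]
rot deg tool [-0.03  0.33 -0.21]
.60,-.219,.12 d tool now [0.0146 0.0017 0.0326] levelled [0.0144 0.0018 0.0327]
```

send_rows([
  {"linear": [0.0145, 0.002, 0.01], "delta_rot": [0, 0.3, -0.2], "fingers": 0.045},
  {"linear": [0, 0, 0.01], "delta_rot": [0, 0, 0], "fingers": 0.045},
  {"linear": [0, 0, 0], "delta_rot": [0, 0, 0], "fingers": 0.045},
])

```text
clock: 18.38
position: [0.5997, -0.2181, 0.1287]
ee_rot: [-0.002, 0.708, 0.706, -0.0]
contact_force: [0.5, 0.6, -0.1]
width: 0.045
```

```bash
python3 w.py w13.png .60,-.219,.012,.045 .60,-.219,.056,.008; python3 go.py .60,-.219,.050; python3 - <<'E'
import numpy as np,cv2
im=np.load('im.npy');h=cv2.cvtColor(im,cv2.COLOR_RGB2HSV)
for t in (150,175):
    m=((h[...,1]<30)&(h[...,2]>t)).astype(np.uint8)
    n,l,st,c=cv2.connectedComponentsWithStats(m)
    for i in range(1,n):
        if st[i,4]>1500 and abs(c[i][0]-320)<60: print(t,st[i],c[i].round(1))
E
```

```text
t 18.3833 pos [ 0.5997 -0.2181  0.1287] x [0.004 1.    0.003] z [-0.003  0.003 -1.   ] w 0.045 F [ 0.5  0.6 -0.1]
.60,-.219,.012,.045 [320.3 204. ]
.60,-.219,.056,.008 [320.3 225.6]
t 18.43 pos [ 0.5997 -0.2175  0.1294] w 0.0451 F [-0.  -0.5 -0.7] q [-0.46  0.46  1.55  0.    1.14 -2.03]
rot deg tool [-0.18 -0.18 -0.19]
.60,-.219,.050 d tool now [-0.0018  0.0006  0.0794] levelled [-0.0015  0.0003  0.0794]
150 [  263   139   260   207 21572] [352.8 220.1]
175 [  263   139   260   207 20844] [353.  221.2]
```

View pics/w13.png

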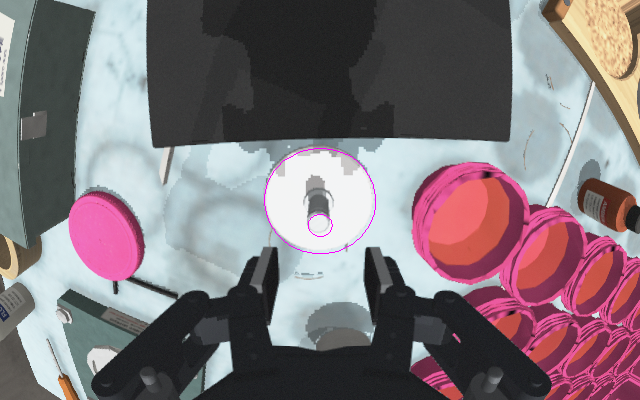

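send_rows([
  {"linear": [-0.003, -0.001, 0.02], "delta_rot": [-0.2, -0.2, -0.2], "fingers": 0.045},
  {"linear": [0, 0, 0.02], "delta_rot": [0, 0, 0], "fingers": 0.045},
  {"linear": [0, 0, 0.02], "delta_rot": [0, 0, 0], "fingers": 0.045},
  {"linear": [0, 0, 0.012], "delta_rot": [0, 0, 0], "fingers": 0.045},
  {"linear": [0, 0, 0.005], "delta_rot": [0, 0, 0], "fingers": 0.045},
  {"linear": [0, 0, 0], "delta_rot": [0, 0, 0], "fingers": 0.045},
])

```text
clock: 18.93
position: [0.598, -0.2113, 0.0517]
ee_rot: [0.001, 0.703, 0.711, 0.001]
contact_force: [-0.5, 0.1, 0.7]
width: 0.0448
```

```bash
python3 go.py .599,-.220,.050
```

```text
t 18.93 pos [ 0.598  -0.2113  0.0517] w 0.0448 F [-0.5  0.1  0.7] q [-0.45  0.53  1.65  0.    0.96 -2.03]
rot deg tool [ 0.09 -0.01  0.62]
.599,-.220,.050 d tool now [-0.0088  0.0009  0.0017] levelled [-0.0087  0.001   0.0017]
```

send_rows([
  {"linear": [-0.009, 0.001, 0.0015], "delta_rot": [0.1, 0, 0.6], "fingers": 0.045},
  {"linear": [-0.001, 0, 0], "delta_rot": [0, 0, 0], "fingers": 0.045},
])

```text
clock: 19.1
position: [0.5995, -0.2201, 0.0511]
ee_rot: [0.0, 0.706, 0.708, -0.0]
contact_force: [-0.2, -1.2, 0.3]
width: 0.0449
```

```bash
python3 go.py .599,-.220,.050
```

```text
t 19.1 pos [ 0.5995 -0.2201  0.0511] w 0.0449 F [-0.2 -1.2  0.3] q [-0.46  0.54  1.64 -0.    0.97 -2.03]
rot deg tool [0.01 0.01 0.13]
.599,-.220,.050 d tool now [ 0.0001 -0.0005  0.0011] levelled [ 0.0001 -0.0005  0.0011]
```

send_rows([
  {"linear": [0, 0, 0], "delta_rot": [0, 0, 0], "fingers": 0.0},
  {"linear": [0, 0, 0], "delta_rot": [0, 0, 0], "fingers": 0.0},
  {"linear": [0, 0, 0], "delta_rot": [0, 0, 0], "fingers": 0.0},
  {"linear": [0, 0, 0], "delta_rot": [0, 0, 0], "fingers": 0.0},
], force=60)

```text
clock: 19.43
position: [0.6011, -0.2216, 0.0541]
ee_rot: [0.003, 0.707, 0.708, 0.001]
contact_force: [0.2, -1.3, -1.6]
width: 0.0143
```

```bash
python3 go.py .4138,.089,.14
```

```text
t 19.43 pos [ 0.6011 -0.2216  0.0541] w 0.0143 F [ 0.2 -1.3 -1.6] q [-0.46  0.53  1.63 -0.    0.97 -2.03]
rot deg tool [0.28 0.14 0.07]
.4138,.089,.14 d tool now [ 0.3106 -0.1865 -0.0876] levelled [ 0.3106 -0.1873 -0.0859]
```

send_rows([
  {"linear": [0, 0, -0.03], "delta_rot": [0.2, 0.1, 0], "fingers": 0.0},
  {"linear": [0, 0, -0.03], "delta_rot": [0, 0, 0], "fingers": 0.0},
  {"linear": [0, 0, -0.03], "delta_rot": [0, 0, 0], "fingers": 0.0},
  {"linear": [0.015, -0.01, 0], "delta_rot": [0, 0, 0], "fingers": 0.0},
  {"linear": [0.031, -0.0187, 0], "delta_rot": [0, 0, 0], "fingers": 0.0},
  {"linear": [0.031, -0.0187, 0], "delta_rot": [0, 0, 0], "fingers": 0.0},
  {"linear": [0.031, -0.0187, 0], "delta_rot": [0, 0, 0], "fingers": 0.0},
  {"linear": [0.031, -0.0187, 0], "delta_rot": [0, 0, 0], "fingers": 0.0},
  {"linear": [0.031, -0.0187, 0], "delta_rot": [0, 0, 0], "fingers": 0.0},
  {"linear": [0.031, -0.0187, 0], "delta_rot": [0, 0, 0], "fingers": 0.0},
])

```text
clock: 20.27
position: [0.4787, -0.0215, 0.146]
ee_rot: [0.004, 0.711, 0.703, 0.001]
contact_force: [0.7, 0.7, -1.8]
width: 0.0142
```

```bash
python3 go.py .4138,.089,.14
```

```text
t 20.27 pos [ 0.4787 -0.0215  0.146 ] w 0.0142 F [ 0.7  0.7 -1.8] q [-0.19  0.22  1.88 -0.    1.03 -1.75]
rot deg tool [ 0.45  0.27 -0.58]
.4138,.089,.14 d tool now [ 0.1098 -0.066   0.0049] levelled [ 0.1105 -0.0649  0.006 ]
```

send_rows([
  {"linear": [0.03, -0.0175, 0.001], "delta_rot": [0.4, 0.3, -0.6], "fingers": 0.0},
  {"linear": [0.03, -0.0175, 0.001], "delta_rot": [0, 0, 0], "fingers": 0.0},
  {"linear": [0.03, -0.0175, 0.001], "delta_rot": [0, 0, 0], "fingers": 0.0},
  {"linear": [0.013, -0.008, 0.001], "delta_rot": [0, 0, 0], "fingers": 0.0},
  {"linear": [0, 0, 0], "delta_rot": [0, 0, 0], "fingers": 0.0},
])

```text
clock: 20.68
position: [0.4074, 0.0905, 0.1416]
ee_rot: [-0.003, 0.706, 0.708, 0.0]
contact_force: [0.0, -0.6, -1.8]
width: 0.0141
```

```bash
python3 go.py .4138,.089,.08
```

```text
t 20.68 pos [0.4074 0.0905 0.1416] w 0.0141 F [ 0.  -0.6 -1.8] q [ 0.05  0.15  2.    0.01  1.   -1.53]
rot deg tool [-0.23 -0.23  0.18]
.4138,.089,.08 d tool now [-0.0018  0.0066  0.0616] levelled [-0.0015  0.0064  0.0616]
```

send_rows([
  {"linear": [-0.0025, 0.006, 0.02], "delta_rot": [-0.2, -0.2, 0.2], "fingers": 0.0},
  {"linear": [-0.001, 0, 0.02], "delta_rot": [0, 0, 0], "fingers": 0.0},
  {"linear": [-0.001, 0, 0.02], "delta_rot": [0, 0, 0], "fingers": 0.0},
  {"linear": [0, 0, 0], "delta_rot": [0, 0, 0], "fingers": 0.0},
])

```text
clock: 21.02
position: [0.4161, 0.086, 0.0823]
ee_rot: [0.003, 0.706, 0.709, 0.003]
contact_force: [-0.9, 0.1, -1.5]
width: 0.0142
```

```bash
python3 go.py .4138,.089,.068
```

```text
t 21.02 pos [0.4161 0.086  0.0823] w 0.0142 F [-0.9  0.1 -1.5] q [ 0.04  0.23  2.08 -0.    0.82 -1.53]
rot deg tool [0.52 0.03 0.26]
.4138,.089,.068 d tool now [ 0.003  -0.0024  0.0143] levelled [ 0.003  -0.0023  0.0143]
```

send_rows([
  {"linear": [0.003, -0.0024, 0.004], "delta_rot": [0.5, 0, 0.3], "fingers": 0.0},
  {"linear": [0, 0, 0.003], "delta_rot": [0, 0, 0], "fingers": 0.0},
  {"linear": [0, 0, 0], "delta_rot": [0, 0, 0], "fingers": 0.0},
])

```text
clock: 21.27
position: [0.4154, 0.0879, 0.0758]
ee_rot: [0.001, 0.708, 0.706, -0.0]
contact_force: [0.3, 1.0, -1.7]
width: 0.0143
```

```bash
python3 go.py .4138,.089,.067;python3 w.py w14.png .4118,.089,.02,.052
```

```text
t 21.27 pos [0.4154 0.0879 0.0758] w 0.0143 F [ 0.3  1.  -1.7] q [ 0.05  0.25  2.08 -0.    0.82 -1.52]
rot deg tool [ 0.05  0.06 -0.18]
.4138,.089,.067 d tool now [ 0.0011 -0.0016  0.0088] levelled [ 0.0011 -0.0016  0.0088]
t 21.2667 pos [0.4154 0.0879 0.0758] x [ 0.003  1.    -0.001] z [ 0.001 -0.001 -1.   ] w 0.0143 F [ 0.3  1.  -1.7]
.4118,.089,.02,.052 [323.8 230.2]
```

View pics/w14.png

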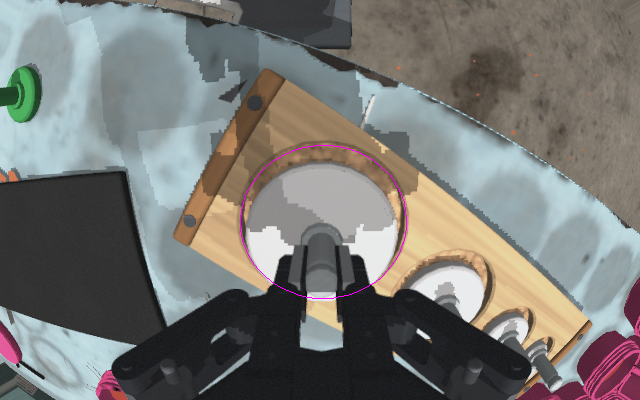

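send_rows([
  {"linear": [0.001, -0.0016, 0.005], "delta_rot": [0, 0, -0.2], "fingers": 0.0},
  {"linear": [0, -0.001, 0.004], "delta_rot": [0, 0, 0], "fingers": 0.0},
  {"linear": [0, 0, 0.0], "delta_rot": [0, 0, 0], "fingers": 0.0},
])

```text
clock: 21.57
position: [0.4147, 0.0889, 0.0681]
ee_rot: [0.002, 0.707, 0.707, 0.002]
contact_force: [-0.8, -0.1, -1.9]
width: 0.0141
```

```bash
python3 go.py .4138,.089,.063
```

```text
t 21.57 pos [0.4147 0.0889 0.0681] w 0.0141 F [-0.8 -0.1 -1.9] q [ 0.05  0.25  2.09 -0.    0.79 -1.52]
rot deg tool [0.35 0.05 0.03]
.4138,.089,.063 d tool now [ 0.0001 -0.0009  0.0051] levelled [ 0.0001 -0.0009  0.0051]
```

send_rows([
  {"linear": [0, -0.001, 0.003], "delta_rot": [0.3, 0, 0], "fingers": 0.0},
  {"linear": [0, 0, 0.002], "delta_rot": [0, 0, 0], "fingers": 0.0},
])

```text
clock: 21.73
position: [0.4138, 0.089, 0.0634]
ee_rot: [0.001, 0.707, 0.707, 0.0]
contact_force: [-4.6, 0.9, 28.8]
width: 0.0138
```

send_rows([
  {"linear": [0, 0, 0.0025], "delta_rot": [0, 0, 0], "fingers": 0.0},
])

```text
clock: 21.82
position: [0.4139, 0.089, 0.0632]
ee_rot: [0.001, 0.707, 0.707, 0.0]
contact_force: [-12.1, -1.1, 59.3]
width: 0.0137
```

send_rows([
  {"linear": [0, 0, 0.0025], "delta_rot": [0, 0, 0], "fingers": 0.0},
])

```text
clock: 21.9
position: [0.4138, 0.089, 0.0633]
ee_rot: [0.001, 0.707, 0.708, 0.0]
contact_force: [-8.5, -1.0, 31.1]
width: 0.0143
```

send_rows([
  {"linear": [0, 0, -0.0005], "delta_rot": [0, 0, 0], "fingers": 0.0},
  {"linear": [0, 0, 0], "delta_rot": [0, 0, 0], "fingers": 0.045},
  {"linear": [0, 0, 0], "delta_rot": [0, 0, 0], "fingers": 0.045},
  {"linear": [0, 0, 0], "delta_rot": [0, 0, 0], "fingers": 0.045},
  {"linear": [0, 0, 0], "delta_rot": [0, 0, 0], "fingers": 0.045},
])

```text
clock: 22.32
position: [0.4155, 0.0892, 0.0658]
ee_rot: [0.003, 0.707, 0.708, 0.002]
contact_force: [-0.1, 1.0, -1.0]
width: 0.0448
```

send_rows([
  {"linear": [0, 0, -0.03], "delta_rot": [0, 0, 0], "fingers": 0.045},
  {"linear": [0, 0, -0.03], "delta_rot": [0, 0, 0], "fingers": 0.045},
  {"linear": [0, 0, -0.03], "delta_rot": [0, 0, 0], "fingers": 0.045},
  {"linear": [0, 0, -0.03], "delta_rot": [0, 0, 0], "fingers": 0.045},
  {"linear": [-0.03, -0.01, -0.01], "delta_rot": [0, 0, 0], "fingers": 0.045},
  {"linear": [-0.035, -0.01, 0], "delta_rot": [0, 0, 0], "fingers": 0.045},
  {"linear": [-0.035, -0.01, 0], "delta_rot": [0, 0, 0], "fingers": 0.045},
  {"linear": [-0.035, -0.01, 0], "delta_rot": [0, 0, 0], "fingers": 0.045},
  {"linear": [-0.035, -0.01, 0], "delta_rot": [0, 0, 0], "fingers": 0.045},
  {"linear": [-0.01, 0, 0], "delta_rot": [0, 0, 0], "fingers": 0.045},
  {"linear": [0, 0, 0], "delta_rot": [0, 0, 0], "fingers": 0.045},
])

```text
clock: 23.23
position: [0.3654, -0.0975, 0.1999]
ee_rot: [0.003, 0.704, 0.71, 0.0]
contact_force: [0.7, 0.5, -0.1]
width: 0.0452
```

```bash
python3 - <<'E'
from h import *
a=manip.get_image('top');b=manip.get_image('scene')
A=cv2.resize(a[95:285,190:420],None,fx=2,fy=2,interpolation=cv2.INTER_CUBIC)   #460x380
B=cv2.resize(b[135:260,225:350],(310,310),interpolation=cv2.INTER_CUBIC)
o=np.zeros((380,775,3),np.uint8);o[:,:460]=A;o[:310,463:773]=B
cv2.imwrite('pics/fin.png',o[:,:,::-1])
m=manip.get_state();print(m['clock'],m['position'],m['contact_force'])
for t in('steel_cup','dye_bottle'):print(t,[(np.round(r['extent']).tolist(),round(r['p'],2)) for r in manip.find_in(t,'top')])
h=cv2.cvtColor(a,cv2.COLOR_RGB2HSV);mk=((h[...,1]<45)&(h[...,2]>130)).astype(np.uint8);n,l,st,ce=cv2.connectedComponentsWithStats(mk)
for k,(x,y) in {'30':(.5593,.308),'50':(.5213,.2516),'70':(.4722,.1786),'90':(.4118,.089)}.items():
    P=[]
    for i in range(1,n):
        c=pt('top',*ce[i],.022)
        if np.hypot(c[0]-x,c[1]-y)<.015 and st[i,4]>15: print(k,c.round(4)-[x,y,.022],st[i].tolist())
E
```

```text
23.3333 [ 0.36533367 -0.09527633  0.19965749] [-0.35354992  0.24718826  1.02240146]
steel_cup [([370.0, 108.0, 397.0, 140.0], 0.68)]
dye_bottle [([284.0, 174.0, 299.0, 189.0], 0.53)]
30 [0.0082 0.0117 0.    ] [214, 191, 4, 7, 19]
50 [0.006  0.0024 0.    ] [230, 199, 16, 16, 148]
70 [0.0053 0.0006 0.    ] [252, 211, 22, 23, 365]
90 [0.0011 0.0009 0.    ] [278, 229, 30, 30, 674]
```

View pics/fin.png

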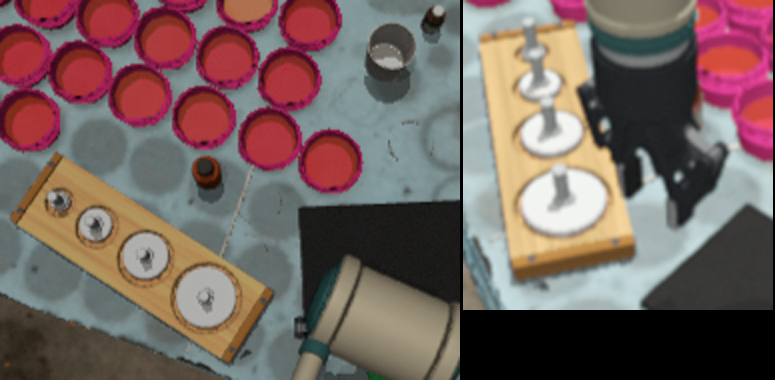

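```bash
python3 -c "
from rig import manip;print(manip.sign_off())"
```

```text
the job is handed in; nothing more can be done
None
```

All four pads are in the tray, each in the recess of its own size, and the job is handed in at about 23 s of the 96 s.

I moved pad_50 out of the largest recess straight into seat_50 first, then placed pad_30, pad_70 and pad_90. I pressed each pad down until I felt contact with the recess floor before opening the jaws. The highest wrist force I read was about 59 N.

**Final pictures (top and scene cameras):**
- All four pads stand upright inside their recess rims, with the gripper clear of them.
- The cup and the bottle look to be standing where they were; the detector puts them within about 3 px of the start.

**Checks that were off:**
- The top-camera blob centroids put pad_50 about 6 mm and pad_70 about 5 mm from the recess centres, against 7 mm of clearance. Part of that is bias from the steel shanks, and the pictures show a gap all round both pads.
- The centroid check gave nothing usable for pad_30, because it picked up a different spot. Its seating rests on the wrist picture and the floor contact at the expected height.
- The tool drifted by up to 9 mm during descents and while the jaws closed. I corrected this before each later grasp and placing. At the first grasp it slid pad_50 about 8 mm inside the large recess, without tipping it.

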